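# Empty the bung dispenser for washing-up

### The arm

A 6-joint arm with a two-finger parallel gripper is mounted at the origin on the work surface. World frame = base frame: x ahead of the robot, y to its left, z up, the work surface at z = 0. Lengths are in m, angles in rad, forces in N, time in s.
With the tool pointing down it reaches from about 0.25 to 0.725 m from the base axis. Payload 4 kg.
Tool frame: the origin (TCP) lies midway between the tips of the shut fingers; the grasp point (between the pads) lies 19 mm behind it; x points along the fingers, y is the direction in which the jaws open and shut, and the axes are right-handed (so a half turn about x gives the same grasp; the last joint's range is limited). The gripper opens to 85 mm and grips with 20 to 120 N. Pads are 22 mm wide; open, the fingers measure 114 mm over their backs; the gripper's body (76 mm by 85 mm) begins 54 mm behind the grasp point. The pads swing forward as they close: fully open they stand 13 mm farther back than shut.
Start: joints at [-1.197, 0.241, 0.005, 1.335, 0, 1.571], TCP at [0.183, -0.465, 0.231] pointing down, gripper open.
Joint ranges: [-2.72, 2.72], [-1.05, 1.87], [-1.09, 1.28], [-1.99, 2.15], [-1.42, 1.44], [-3.14, 3.14]. Speed limits (rad/s): [2.79, 2.79, 3.14, 3.14, 3.14, 3.14].

### API

Orientations are given as a unit quaternion [x, y, z, w].
In Python, from workcell import * gives the robot as it stands.
- The arm moves only by the tool play_rows, never from a script. Its argument "plan" is a list of rows, each a list of 7 numbers: the shift along the tool's x, y, z in mm, then the turn, a rotation vector about the tool's x, y, z in rad, then the closure, from -1 (fully open) to 1 (shut). In form: [[x, y, z, rx, ry, rz, grip], ...]. A call has 1 to 20 rows; each row shifts and turns the commanded pose from where the row before left it, along the tool's axes as they then stand; what a row does not reach is not made up. A row lasts 1/12 s, in which the tool goes at most 41.7 mm and 7.16 degrees, less where a joint would pass 70% of its speed; a pose out of reach is approached as far as the arm can. A call with a gripper value outside its range is refused whole. The fingers move at their own pace and stop on an object; the grip force is fixed at half the most. Time passes only in rows, so rows that do not move let the fingers close. It gives the time, the measured TCP pose, the force and the opening at its end, in the units of the state.
- get_obs(): the state, without advancing time (a new reading comes with each control period).
- camera(name): name is "side" or "top"; returns a dict with "frame" (400x640x3 uint8, red, green, blue), "depth" (400x640 float32, m along the optical axis (not along the pixel's ray), 0 where there is no reading), "fx", "fy", "cx", "cy" (pixels), "distortion" ([k1, k2, p1, p2, k3] as OpenCV has them; the pictures are not rectified), "camera_from_world" (4x4, takes a point from world to camera coordinates). Camera axes: x right, y up, looking along -z (the intrinsics and any distortion apply to the point x, -y, -z); pixel columns grow to the right and rows downward; lengths in m; the calibration is good to about 2 mm. A picture is of the moment at which its call begins.
- job_done(): hands the job in, once; it reports no verdict.
Trained networks look in a picture, given as the dict that the camera call returned (one of the last four; its "shot" number tells which), for a name from the list of things; names that differ only in an ending like _2 or _b are one class to them, and where a whole thing is asked for, a point or a joint stands for the part that bears it (a point fixed in the world has none). Each returns a list of dicts, best first, with "confidence" (0 to 1); they miss things now and then, are a little off and sometimes report something else, mostly with a low value. They report only what shows in the picture. A call takes as long as a camera call. They do not tell look-alikes from the thing itself.
- search_frame(thing, picture): "centre" ([x, y, z] in m, in world coordinates, good to about 4 mm: the middle of the surface that is visible of it).
- pinpoint(thing, picture): "centre" ([x, y, z] in m, in world coordinates, good to about 4 mm: a listed point, or the origin of a listed thing).
The state is a dict: "clock": time; "joint_pos": joint angles; "joint_vel": joint speeds; "tau": joint torques, N m; "eef_pos": TCP position; "tool_rot": TCP orientation; "ft_force": force on the tool from outside, world axes, zero at the start; "ft_torque": the same for the moment, N m; "grip_width": finger opening in m.
Only numpy, scipy, OpenCV 4.12 (cv2) and the standard library are available. Lean on these libraries where they do the work, as an engineer would, in place of code of your own. Each camera call takes 0.05 s, during which the arm holds its last target. There are 200 camera calls.

### The job

Collect all the white bungs for washing: lift the handle of the dispenser's barrel bolt out of its notch and slide the bolt fully out, then hold the dish under the chute and press it against the paddle until every bung in the chute has slid into the dish. Set the dish down level in the middle of the rubber mat, with every bung that lies loose on the bench in it too, and lock the dispenser again: bolt pushed fully home, handle down in its notch. Do not disturb the glass flask, beaker or jar.

Things in the scene. Friction and masses are not known exactly. Their poses are not given: they have to be found in the camera images.
- dispenser: The bung dispenser, fixed on the bench; its yaw differs by up to 7 degrees. Origin on the bench straight below the lip of its chute; x points level to its back (up-chute, away from the robot), y to its left, z up. Pedestal from 80 mm behind the lip. The space below the chute, 55 mm high, from the lip back to 75 mm and 80 mm to either side, is free for the dish: only the paddle hangs there.
- lip (a point): Middle of the chute's lower edge, on the chute's floor, 85 mm above the bench; axes as body dispenser. The steel chute is 52 mm wide outside, 44 mm inside, slopes up along +x at 34 degrees for 157 mm; a clear cover keeps the bungs from being picked out. Its top stands 0.12 m (lip end) to 0.21 m (back) over the bench. A tooth at the lip holds the bungs back.
- paddle_face (a point): Front face of the paddle, a dark steel plate 30 mm wide hanging under the chute from 92 to 20 mm above the bench. With the paddle at 0 this point is 39 mm behind the lip, in the middle, 45 mm above the bench: where the dish's rim (its front wall, opposite the handle) meets it.
- paddle (a joint): Paddle angle (rad): 0 hanging, chute shut; up to 0.40 pushed away from the robot (18 mm at the height of the dish's rim). A spring (2 to 4 N there) swings it back. From 0.28 the tooth is below the chute's floor and the bungs slide out by themselves, landing from 20 mm behind to 70 mm in front of the lip. A bolt less than 50 mm out blocks the paddle.
- bolt (a joint): Barrel bolt: how far it is slid out (m). 0 = home (its rod stands behind the paddle and blocks it), 0.060 = fully out. It slides along the dispenser's +y (left), friction about 2 N, stays where left. It can slide only while the handle is raised.
- handle (a joint): Angle of the bolt's handle (rad) about the bolt's axis: 0 = level, pointing to the robot, down in its notch; 1.5 = straight up. Above 0.45 it is clear of the notch and ledge. With the bolt out it can rest on the ledge at about 0.4. A little stiff: stays where it is left.
- bolt_axis (a point): Fixed point on the bolt's axis, at the handle's place when the bolt is home: 51.5 mm behind the lip, 150 mm left of it, 62 mm above the bench. Axes as body dispenser. The ledges beside the notch, tops 66 mm over the bench, reach 32 mm from the axis towards the robot; the handle's grip lies beyond. A plate 85 mm high stands 7 mm behind the axis.
- handle_grip (a point): Centre of the handle's black grip, 58 mm from the bolt's axis; grip 28 mm long (44 to 72 mm from the axis), 12 mm wide (along the bolt), 14 mm thick. At angle a it is 58 mm*cos(a) in front of (-x) and 58 mm*sin(a) above the axis, and travels with the bolt. Pinched along y from above it can be led round its arc without turning the fingers.
- dish_in (a point): Middle of the inner floor of the dish (4 mm above its underside), an open aluminium box 165 mm (its x) by 130 mm (its y), 45 mm high, walls and floor 4 mm, 0.14 to 0.23 kg, with a straight black handle on the middle of its -x wall. z is up.
- dish_grip (a point): Centre of the dish's handle, 112.5 mm from the middle of the dish along its -x, 33 mm above its underside: a bar 56 mm long (along x), 12 mm wide (y), 24 mm tall (21 to 45 mm above the underside).
- mat_mid (a point): Middle of the top of the black rubber mat, 240 mm (x) by 180 mm (y), 2 mm thick, fixed on the bench.
- flask: Conical glass flask, 84 mm across the foot, 125 mm tall, origin at the centre of its underside. Not to be disturbed.
- beaker: Glass beaker, 64 mm across, 85 mm tall, origin at the centre of its underside. Not to be disturbed.
- jar: Amber glass jar, 60 mm across, 85 mm tall, origin at the centre of its underside. Not to be disturbed.
- c1_mid (a point): A white plastic bung, a squat cylinder 35 mm across, 28 mm tall, 20 g; this point is its centre, half-way up; its z axis is the cylinder's. At the start inside the chute, leaning on the tooth or the bung before it.
- c2_mid (a point): A white plastic bung, a squat cylinder 35 mm across, 28 mm tall, 20 g; this point is its centre, half-way up; its z axis is the cylinder's. At the start inside the chute, leaning on the tooth or the bung before it.
- c3_mid (a point): A white plastic bung, a squat cylinder 35 mm across, 28 mm tall, 20 g; this point is its centre, half-way up; its z axis is the cylinder's. At the start inside the chute, leaning on the tooth or the bung before it.
- s1_mid (a point): A white plastic bung, a squat cylinder 35 mm across, 28 mm tall, 20 g; this point is its centre, half-way up; its z axis is the cylinder's. At the start standing on its base on the bench; two to four of these are there.
- s2_mid (a point): A white plastic bung, a squat cylinder 35 mm across, 28 mm tall, 20 g; this point is its centre, half-way up; its z axis is the cylinder's. At the start standing on its base on the bench; two to four of these are there.
- s3_mid (a point): A white plastic bung, a squat cylinder 35 mm across, 28 mm tall, 20 g; this point is its centre, half-way up; its z axis is the cylinder's. At the start standing on its base on the bench; two to four of these are there.
- s4_mid (a point): A white plastic bung, a squat cylinder 35 mm across, 28 mm tall, 20 g; this point is its centre, half-way up; its z axis is the cylinder's. At the start standing on its base on the bench; two to four of these are there.
Not all that is in view belongs to the job. Leave any orange look-alike of the part that bears s1_mid alone.

How it is judged:
On the way, in this order (a step that is already met when the one before it is completed fails the run):
1. the bolt is slid out (value of joint bolt above 0.052 m), for 0.2 s.
2. the dish pressed against the paddle opens the chute (value of joint paddle above 0.26 rad and x of dish_in in the frame of dispenser between -0.045 and 0.03 m and y of dish_in in the frame of dispenser between -0.05 and 0.05 m), for 0.1 s.
3. the bungs of the chute are all in the dish (x of c1_mid in the frame of dish_in between -0.08 and 0.08 m and y of c1_mid in the frame of dish_in between -0.0625 and 0.0625 m and z of c1_mid in the frame of dish_in between 0 and 0.065 m and x of c2_mid in the frame of dish_in between -0.08 and 0.08 m and y of c2_mid in the frame of dish_in between -0.0625 and 0.0625 m and z of c2_mid in the frame of dish_in between 0 and 0.065 m and x of c3_mid in the frame of dish_in between -0.08 and 0.08 m and y of c3_mid in the frame of dish_in between -0.0625 and 0.0625 m and z of c3_mid in the frame of dish_in between 0 and 0.065 m), for 0.3 s.
At the end, for the whole second after the job is handed in: Every bung present is inside the dish; the dish stands level on the mat, its middle within 40 mm of the mat's middle; the bolt is within 5 mm of home, its handle down within 0.15 rad, the paddle hanging free (under 0.06 rad) (all of step 3 and x of s1_mid in the frame of dish_in between -0.08 and 0.08 m and y of s1_mid in the frame of dish_in between -0.0625 and 0.0625 m and z of s1_mid in the frame of dish_in between 0 and 0.065 m and x of s2_mid in the frame of dish_in between -0.08 and 0.08 m and y of s2_mid in the frame of dish_in between -0.0625 and 0.0625 m and z of s2_mid in the frame of dish_in between 0 and 0.065 m and x of s3_mid in the frame of dish_in between -0.08 and 0.08 m and y of s3_mid in the frame of dish_in between -0.0625 and 0.0625 m and z of s3_mid in the frame of dish_in between 0 and 0.065 m and x of s4_mid in the frame of dish_in between -0.08 and 0.08 m and y of s4_mid in the frame of dish_in between -0.0625 and 0.0625 m and z of s4_mid in the frame of dish_in between 0 and 0.065 m and horizontal distance between dish_in and mat_mid below 0.04 m and angle between dish_in's own z axis and vertical below 0.1 rad and height (world z) of dish_in below 0.012 m and value of joint bolt below 0.005 m and value of joint handle below 0.15 rad and value of joint paddle below 0.06 rad and velocity of joint bolt below 0.01 m/s); the robot touches nothing.
It fails at once if the flask is shoved or knocked over (distance of flask from where it was at the start of the episode above 0.05 m or angle between flask's own z axis and vertical above 0.6 rad).
It fails at once if the beaker is shoved or knocked over (distance of beaker from where it was at the start of the episode above 0.05 m or angle between beaker's own z axis and vertical above 0.6 rad).
It fails at once if the jar is shoved or knocked over (distance of jar from where it was at the start of the episode above 0.05 m or angle between jar's own z axis and vertical above 0.6 rad).
Of s1, s2, s3, s4 only 2 to 4 are there at a start; the rules pass over those that are not, and their reading is None.
At some moment in a run one of s1, s2, s3, s4 may be knocked a few centimetres aside while the robot is not near it.
Once in a run the grip may slacken for a moment while it holds something.
It also fails if it takes over 210 s, if anything falls off the work surface, if the arm or the gripper's body presses on something with over 40 N, if the wrist force passes 120 N, or if a joint passes its speed limit or range.

## Working session

There is one attempt and no reset: what is moved stays moved. The work goes in short steps, Python scripts to look and compute and a tool call to move; the robot and the scene stay as the last step left them, time stands still between calls to the robot, and variables do not carry over. Pictures are saved under pics/ and viewed, about 12 in all and at most 16, crops included, and the job is handed in when it is done.

Besides the shell and the picture viewer there is one more tool, called after "Request:" as name([rows], argument=value, ...), one row to a line, values as JSON. play_rows: Moves the arm, as the interface text tells. Its arguments: {"type":"object","properties":{"plan":{"type":"array","items":{"type":"array","items":{"type":"number"}}}},"required":["plan"]}

```bash
ls; mkdir -p pics
cat > h.py <<'E'
from workcell import *
import numpy as np, cv2
from scipy.spatial.transform import Rotation as R
np.set_printoptions(precision=4,suppress=True)
def world(p,u,v,d=None):
    K=np.array([[p['fx'],0,p['cx']],[0,p['fy'],p['cy']],[0,0,1]])
    x,y=cv2.undistortPoints(np.array([[[u,v]]],float),K,np.array(p['distortion']))[0,0]
    if d is None: d=p['depth'][int(v),int(u)]
    return (np.linalg.inv(p['camera_from_world'])@np.array([x*d,-y*d,-d,1]))[:3]
def pix(p,w):
    c=(p['camera_from_world']@np.append(w,1))[:3]; c=c*[1,-1,-1]
    K=np.array([[p['fx'],0,p['cx']],[0,p['fy'],p['cy']],[0,0,1]])
    return cv2.projectPoints(c[None],np.zeros(3),np.zeros(3),K,np.array(p['distortion']))[0].ravel()
def save(p,n): cv2.imwrite('pics/'+n,p['frame'][:,:,::-1])
E
python3 - <<'E'
from h import *
o=get_obs();print(o)
for n in('top','side'):
    p=camera(n);save(p,n+'1.png')
    print(n,np.linalg.inv(p['camera_from_world'])[:3,3],p['fx'])
    for t in ['dispenser','lip','paddle_face','bolt_axis','handle_grip','dish_in','dish_grip','mat_mid','flask','beaker','jar','s1_mid','c1_mid']:
        print(t,[(np.round(r['centre'],3).tolist(),round(r['confidence'],2)) for r in pinpoint(t,p)])
E
```

```text
pics
{'clock': 0.0, 'joint_pos': array([-1.197 ,  0.2414,  0.0037,  1.3352, -0.    ,  1.5708]), 'joint_vel': array([ 0.0013,  0.0004,  0.0009, -0.0016,  0.0007, -0.0009]), 'tau': array([  0.0007, -37.2315,  25.2409,   0.017 ,   0.    ,  -0.    ]), 'eef_pos': array([ 0.1823, -0.4649,  0.2304]), 'tool_rot': array([-0.6947, -0.1321,  0.6949, -0.1307]), 'ft_force': array([0.1119, 0.0792, 1.0088]), 'ft_torque': array([ 0.0234, -0.0398, -0.0127]), 'grip_width': 0.08510014257044501}
top [0.4379 0.0256 1.1837] 383.01392274597015
dispenser []
lip [([0.621, 0.043, 0.085], 0.78), ([0.576, 0.392, 0.002], 0.28)]
paddle_face []
bolt_axis [([0.67, 0.191, 0.061], 0.96), ([0.497, -0.321, -0.003], 0.53)]
handle_grip [([0.609, 0.197, 0.072], 0.62), ([0.489, 0.255, 0.015], 0.55)]
dish_in [([0.486, -0.064, 0.003], 0.83)]
dish_grip [([0.516, -0.165, 0.033], 0.71)]
mat_mid [([0.5, -0.324, 0.0], 0.7)]
flask []
beaker [([0.576, 0.39, 0.001], 0.69)]
jar [([0.575, 0.39, -0.0], 0.33)]
s1_mid [([0.418, 0.199, 0.012], 0.61), ([0.507, 0.18, 0.01], 0.61), ([0.348, 0.254, 0.013], 0.56)]
c1_mid []
side [-0.0084  0.6099  0.6352] 392.9616327790151
dispenser []
lip [([0.624, 0.042, 0.086], 0.84)]
paddle_face [([0.661, 0.05, 0.044], 0.71)]
bolt_axis [([0.666, 0.196, 0.067], 0.94), ([0.454, 0.431, -0.003], 0.31)]
handle_grip [([0.608, 0.196, 0.066], 0.7), ([0.724, -0.293, -0.001], 0.37)]
dish_in [([0.48, -0.059, 0.006], 0.85)]
dish_grip [([0.481, -0.06, 0.004], 0.48)]
mat_mid [([0.498, -0.324, 0.007], 0.88)]
flask [([0.724, -0.292, 0.0], 0.79)]
beaker [([0.577, 0.387, -0.001], 0.57)]
jar [([0.455, 0.434, -0.005], 0.73)]
s1_mid [([0.347, 0.259, 0.014], 0.91), ([0.668, 0.195, 0.064], 0.63), ([0.506, 0.184, 0.014], 0.58), ([0.42, 0.198, 0.01], 0.49)]
c1_mid [([0.631, 0.046, 0.106], 0.46)]
```

View pics/top1.png

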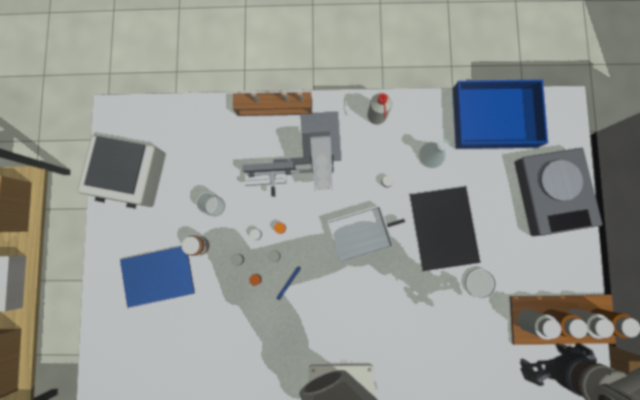

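View pics/side1.png

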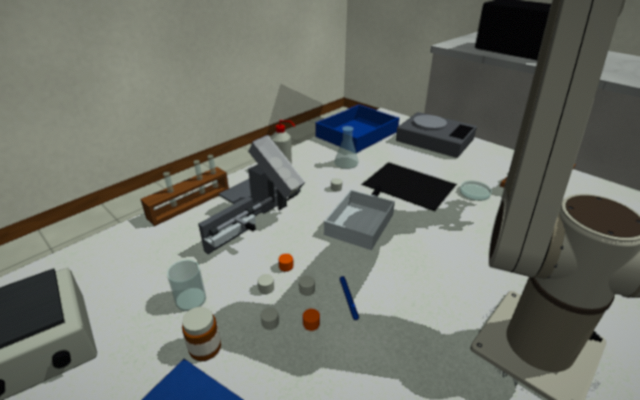

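Top view: the white bungs are at (255,233), (237,259), (273,256) and (386,180). The orange ones are at (280,228) and (255,280). The dish is at (358,233) with its handle at (396,222), the bolt grip at (273,190), the chute at (321,165) and the mat at (445,228). The side view agrees. Next I'll refine the pose.

Run:
```python
from h import *
from collections import defaultdict
acc=defaultdict(list)
for i in range(4):
  for n in('top','side'):
    p=camera(n)
    for t in ['lip','paddle_face','bolt_axis','handle_grip','dish_in','dish_grip','mat_mid','s1_mid','flask']:
        for r in pinpoint(t,p):
            if r['confidence']>.35: acc[t,n].append(np.round(r['centre'],4))
for k,v in acc.items():
    if k[0]=='s1_mid': print(k,sorted(np.round(v,3).tolist()))
    else: print(k,len(v),np.median(v,0),np.std(v,0))
p=camera('top')
for uv in [(255,233),(237,259),(273,256),(386,180),(280,228),(255,280)]:
    print(uv,world(p,*uv),p['frame'][uv[1],uv[0]])
# clouds
for n in('top','side'):
    p=camera(n)
    uu,vv=np.meshgrid(np.arange(640),np.arange(400))
    P=np.array([world(p,u,v) if (200<u<420 and 90<v<260) else [9,9,9] for u,v in zip(uu.ravel(),vv.ravel())])
    m=(abs(P[:,2]-.085)<.006)&(P[:,0]>.6)&(P[:,0]<.75)&(P[:,1]>.1)&(P[:,1]<.3)
    q=P[m][:,:2]; print(n,len(q),q.min(0),q.max(0)); 
    c=q.mean(0);print(c,np.linalg.svd(q-c)[2][0])
    m=(P[:,2]>.1)&(P[:,2]<.24)&(P[:,0]>.58)&(P[:,0]<.82)&(P[:,1]>-.05)&(P[:,1]<.12)
    q=P[m]; print('chute',len(q),q.min(0),q.max(0))
    for lo in np.arange(.1,.24,.02):
        s=q[(q[:,2]>=lo)&(q[:,2]<lo+.02)]
        if len(s)>5: print(lo,np.median(s,0),np.percentile(s[:,1],[3,97]))
    np.save(n+'P.npy',P)
```

```text
('lip', 'top') 7 [0.6191 0.0431 0.0845] [0.0919 0.1386 0.0337]
('paddle_face', 'top') 3 [ 0.515  -0.168   0.0128] [0.1287 0.2102 0.0133]
('bolt_axis', 'top') 4 [0.6669 0.1904 0.0616] [0.001  0.0009 0.0005]
('handle_grip', 'top') 5 [0.6101 0.1955 0.0713] [0.0468 0.1974 0.0275]
('dish_in', 'top') 5 [ 0.4839 -0.065   0.0038] [0.0309 0.1515 0.0049]
('dish_grip', 'top') 5 [ 0.5168 -0.165   0.0322] [0.0371 0.1449 0.0155]
('mat_mid', 'top') 5 [ 0.4975 -0.3204  0.0026] [0.0035 0.2297 0.0059]
('s1_mid', 'top') [[0.347, 0.256, 0.013], [0.349, 0.257, 0.011], [0.35, 0.254, 0.014], [0.352, 0.258, 0.013], [0.407, 0.315, 0.019], [0.417, 0.198, 0.014], [0.418, 0.196, 0.013], [0.418, 0.198, 0.016], [0.419, 0.198, 0.01], [0.501, -0.324, 0.002], [0.504, 0.182, 0.015], [0.506, 0.18, 0.009], [0.506, 0.183, 0.008], [0.506, 0.184, 0.01]]
('flask', 'top') 6 [ 0.7248 -0.2939  0.0033] [0.1141 0.2325 0.0257]
('lip', 'side') 4 [0.6241 0.0449 0.0845] [0.0009 0.0025 0.0011]
('paddle_face', 'side') 5 [0.6573 0.0493 0.0439] [0.0681 0.0825 0.0118]
('bolt_axis', 'side') 4 [0.6674 0.1965 0.065 ] [0.0009 0.0006 0.0012]
[... 1114 characters left out ...]
12000000000000001 [0.6251 0.0407 0.1272] [0.0142 0.0819]
0.14 [0.6494 0.0455 0.15  ] [0.0207 0.0684]
0.16000000000000003 [0.6805 0.045  0.1713] [0.0206 0.0709]
0.18000000000000002 [0.7114 0.0468 0.1902] [0.0228 0.0714]
0.2 [0.7281 0.0488 0.2027] [0.025  0.0725]
side 382 [0.6668 0.1327] [0.6948 0.2831]
[0.6787 0.2109] [-0.0663  0.9978]
chute 1891 [0.5989 0.0168 0.1   ] [0.7508 0.0884 0.207 ]
0.1 [0.6646 0.0727 0.1102] [0.0268 0.0863]
0.12000000000000001 [0.6315 0.0683 0.127 ] [0.0228 0.0852]
0.14 [0.6542 0.0627 0.1499] [0.0232 0.076 ]
0.16000000000000003 [0.6835 0.0623 0.1698] [0.0243 0.0775]
0.18000000000000002 [0.7098 0.0576 0.1894] [0.0255 0.0775]
0.2 [0.727  0.0539 0.2032] [0.0259 0.0762]
```

```bash
cat >> h.py <<'E'
YAW=np.radians(2.7); LIP=np.array([.6215,.0435])
def disp(x,y): c,s=np.cos(YAW),np.sin(YAW); return LIP+[c*x-s*y,s*x+c*y]
def go(pos,yaw=None):
    """deltas from the present pose to TCP pos with tool down, tool y along world angle yaw (mod pi)"""
    o=get_obs(); r=R.from_quat(o['tool_rot']); M=r.as_matrix()
    ty=np.arctan2(M[1,1],M[0,1])
    if yaw is None: yaw=ty
    d=(yaw-ty+np.pi/2)%np.pi-np.pi/2
    res=[]
    T=R.from_euler('z',ty+d).as_matrix()  # tool y horizontal dir
    yv=T[:,0]; xv=np.array([0,0,-1.]); G=np.c_[xv,yv,np.cross(xv,yv)]
    rv=(r.inv()*R.from_matrix(G)).as_rotvec()
    print('pos',o['eef_pos'],'w',round(o['grip_width'],4),'F',o['ft_force'],'t',round(o['clock'],2),'ty',round(ty,4))
    print(' shift in present tool axes mm',M.T@(np.array(pos)-o['eef_pos'])*1000,' rotvec',rv,' shift in target axes',G.T@(np.array(pos)-o['eef_pos'])*1000)
    return G
E
python3 - <<'E'
from h import *
g=disp(-.0065,.150);print(g)
G=go([.609,.195,.14],np.radians(90)+YAW);print(G)
E
```

```text
[0.6079 0.193 ]
pos [ 0.1826 -0.4655  0.2313] w 0.0852 F [-0.8091  0.6643  0.7119] t 5.55 ty -1.197
 shift in present tool axes mm [  91.3251 -459.1397 -638.1592]  rotvec [ 0.3267 -0.     -0.    ]  shift in target axes [  91.3399 -639.6476 -457.061 ]
[[ 0.      0.0471 -0.9989]
 [ 0.     -0.9989 -0.0471]
 [-1.     -0.     -0.    ]]
```

Request:
play_rows([
  [0,0,0,0.109,0,0,-1],
  [0,0,0,0.109,0,0,-1],
  [0,0,0,0.109,0,0,-1],
  [0,-32,-23,0,0,0,-1],
  [0,-32,-23,0,0,0,-1],
  [0,-32,-23,0,0,0,-1],
  [0,-32,-23,0,0,0,-1],
  [0,-32,-23,0,0,0,-1],
  [0,-32,-23,0,0,0,-1],
  [0,-32,-23,0,0,0,-1],
  [0,-32,-23,0,0,0,-1],
  [0,-32,-23,0,0,0,-1],
  [0,-32,-23,0,0,0,-1],
  [0,-32,-23,0,0,0,-1],
  [0,-32,-23,0,0,0,-1],
  [0,-32,-23,0,0,0,-1],
  [0,-32,-23,0,0,0,-1],
  [0,-32,-23,0,0,0,-1],
  [0,-32,-23,0,0,0,-1],
  [0,-32,-23,0,0,0,-1],
])

```text
clock: 7.22
eef_pos: [0.5502, 0.0647, 0.2318]
tool_rot: [-0.706, -0.046, 0.707, -0.026]
ft_force: [1.1, -0.3, -0.4]
grip_width: 0.0852
```

Run:
```python
from h import *
go([.609,.195,.10],np.radians(90)+YAW)
```

```text
pos [0.5502 0.0647 0.2318] w 0.0852 F [ 1.1289 -0.2715 -0.4475] t 7.22 ty -1.4682
 shift in present tool axes mm [ 135.2406 -119.8588  -71.8921]  rotvec [0.0555 0.001  0.0282]  shift in target axes [ 131.8281 -127.4182  -64.889 ]
```

Request:
play_rows([
  [0,-32,-22,0,0,0,-1],
  [0,-32,-22,0,0,0,-1],
  [0,-32,-22,0,0,0,-1],
  [25,0,0,0,0,0,-1],
  [25,0,0,0,0,0,-1],
  [25,0,0,0,0,0,-1],
  [20,0,0,0,0,0,-1],
  [0,0,0,0,0,0,-1],
  [0,0,0,0,0,0,-1],
])

```text
clock: 7.97
eef_pos: [0.6076, 0.1268, 0.1397]
tool_rot: [-0.701, -0.084, 0.707, -0.039]
ft_force: [1.1, 0.6, 0.3]
grip_width: 0.0852
```

Run:
```python
from h import *
go([.609,.195,.043],np.radians(90)+YAW)
p=camera('side');f=p['frame']
u,v=pix(p,[.609,.195,.064]).astype(int)
c=f[max(v-75,0):v+75,u-100:u+100]
cv2.imwrite('pics/b1.png',cv2.resize(c,None,fx=4,fy=4,interpolation=2)[:,:,::-1])
q=camera('side')
for t in['handle_grip','bolt_axis']: print([(r['centre'],r['confidence']) for r in pinpoint(t,q)])
```

```text
pos [0.6076 0.1268 0.1397] w 0.0852 F [1.0847 0.5568 0.2775] t 7.97 ty -1.3955
 shift in present tool axes mm [100.7188 -60.5473 -13.6449]  rotvec [0.1282 0.0081 0.0636]  shift in target axes [ 96.6946 -68.0113  -4.5875]
[([0.6117, 0.1956, 0.0709], 0.61)]
[([0.6669, 0.1951, 0.0636], 0.7)]
```

View pics/b1.png

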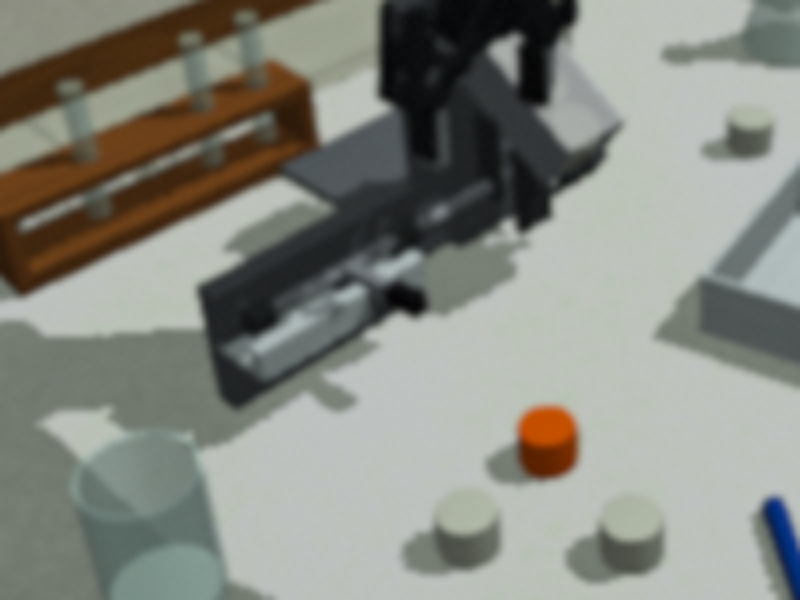

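The side crop shows the bolt grip at (405,297), level in its notch, with the fingers to its right beside the chute. The last moves fell short, so I'll use smaller rows.

Request:
play_rows([
  [-10,-10,0,0.03,0.002,0.016,-1],
  [0,-10,0,0.03,0.002,0.016,-1],
  [0,-12,0,0.03,0.002,0.016,-1],
  [0,-12,0,0.03,0.002,0.016,-1],
  [0,-12,0,0,0,0,-1],
  [0,-12,0,0,0,0,-1],
  [0,0,0,0,0,0,-1],
  [0,0,0,0,0,0,-1],
  [0,0,0,0,0,0,-1],
])

```text
clock: 8.92
eef_pos: [0.6085, 0.1253, 0.1543]
tool_rot: [-0.702, -0.082, 0.706, -0.043]
ft_force: [-0.7, -0.3, 0.1]
grip_width: 0.0856
```

Run:
```python
from h import *
go([.6095,.195,.043],np.radians(90)+YAW)
print(get_obs()['joint_pos'])
```

```text
pos [0.6085 0.1253 0.1543] w 0.0856 F [-0.7407 -0.2821  0.0824] t 8.92 ty -1.3937
 shift in present tool axes mm [114.9578 -62.1231 -13.2426]  rotvec [0.1299 0.0033 0.0554]  shift in target axes [111.3367 -69.5382  -4.3045]
[0.1761 0.5202 0.215  1.2653 0.0554 3.1406]
```

Joint 6 is at its limit, so I'll use the half-turned grasp instead.

Request:
play_rows([
  [-25,0,0,0,0,0,-1],
  [-25,0,0,0,0,0,-1],
  [-25,0,0,0,0,0,-1],
  [0,0,0,-0.12,0,0,-1],
  [0,0,0,-0.12,0,0,-1],
  [0,0,0,-0.12,0,0,-1],
  [0,0,0,-0.12,0,0,-1],
  [0,0,0,-0.12,0,0,-1],
  [0,0,0,-0.12,0,0,-1],
  [0,0,0,-0.12,0,0,-1],
  [0,0,0,-0.12,0,0,-1],
  [0,0,0,-0.12,0,0,-1],
  [0,0,0,-0.12,0,0,-1],
  [0,0,0,-0.12,0,0,-1],
  [0,0,0,-0.12,0,0,-1],
  [0,0,0,-0.12,0,0,-1],
  [0,0,0,-0.12,0,0,-1],
  [0,0,0,-0.12,0,0,-1],
  [0,0,0,-0.12,0,0,-1],
  [0,0,0,-0.12,0,0,-1],
])

```text
clock: 10.58
eef_pos: [0.6093, 0.1208, 0.2292]
tool_rot: [0.329, 0.645, -0.298, 0.622]
ft_force: [-0.0, -0.2, -0.1]
grip_width: 0.0854
```

Request:
play_rows([
  [0,0,0,-0.12,0,0,-1],
  [0,0,0,-0.12,0,0,-1],
  [0,0,0,-0.12,0,0,-1],
  [0,0,0,-0.12,0,0,-1],
  [0,0,0,-0.12,0,0,-1],
  [0,0,0,-0.12,0,0,-1],
  [0,0,0,-0.12,0,0,-1],
  [0,0,0,-0.12,0,0,-1],
  [0,0,0,0,0,0,-1],
  [0,0,0,0,0,0,-1],
])

```text
clock: 11.42
eef_pos: [0.6093, 0.1209, 0.2293]
tool_rot: [0.008, 0.71, 0.031, 0.704]
ft_force: [0.1, 0.1, 0.1]
grip_width: 0.0853
```

Run:
```python
from h import *
G=go([.6095,.195,.043],np.radians(90)+YAW);print(G)
print(get_obs()['joint_pos'])
```

```text
pos [0.6093 0.1209 0.2293] w 0.0853 F [0.0866 0.0896 0.1327] t 11.42 ty 1.6024
 shift in present tool axes mm [190.0914  63.767    3.9318]  rotvec [-0.0153 -0.007  -0.055 ]  shift in target axes [186.3286  74.0581   3.6713]
[[ 0.     -0.0471  0.9989]
 [ 0.      0.9989  0.0471]
 [-1.      0.      0.    ]]
[0.1687 0.489  0.36   1.4416 0.0554 0.1369]
```

Request:
play_rows([
  [0,0,0,-0.015,-0.007,-0.055,-1],
  [0,25,1,0,0,0,-1],
  [0,25,1,0,0,0,-1],
  [0,24,2,0,0,0,-1],
  [25,0,0,0,0,0,-1],
  [25,0,0,0,0,0,-1],
  [25,0,0,0,0,0,-1],
  [25,0,0,0,0,0,-1],
  [0,0,0,0,0,0,-1],
  [0,0,0,0,0,0,-1],
])

```text
clock: 12.25
eef_pos: [0.6084, 0.1946, 0.128]
tool_rot: [-0.017, 0.708, 0.017, 0.706]
ft_force: [0.9, 0.4, 0.6]
grip_width: 0.0857
```

Run:
```python
from h import *
go([.6095,.195,.043],np.radians(90)+YAW)
```

```text
pos [0.6084 0.1946 0.128 ] w 0.0857 F [0.8599 0.3512 0.5678] t 12.25 ty 1.619
 shift in present tool axes mm [85.0183  0.4295  1.4087]  rotvec [ 0.001  -0.0036  0.001 ]  shift in target axes [85.0232  0.3457  1.0988]
```

Descend 85 mm and close on the grip.

Request:
play_rows([
  [20,0,0,0,0,0,-1],
  [20,0,0,0,0,0,-1],
  [20,0,1,0,0,0,-1],
  [15,0,0,0,0,0,-1],
  [10,0,0,0,0,0,-1],
  [0,0,0,0,0,0,-1],
  [0,0,0,0,0,0,1],
  [0,0,0,0,0,0,1],
  [0,0,0,0,0,0,1],
  [0,0,0,0,0,0,1],
  [0,0,0,0,0,0,1],
  [0,0,0,0,0,0,1],
  [0,0,0,0,0,0,1],
  [0,0,0,0,0,0,1],
])

```text
clock: 13.42
eef_pos: [0.611, 0.1951, 0.045]
tool_rot: [-0.017, 0.706, 0.018, 0.707]
ft_force: [-0.2, -0.6, 3.4]
grip_width: 0.0111
```

Request:
play_rows([
  [-8.7,0,0.7,0,0,0,1],
  [-8.5,0,1.9,0,0,0,1],
  [-8.1,0,3.2,0,0,0,1],
  [-7.5,0,4.4,0,0,0,1],
  [-6.8,0,5.4,0,0,0,1],
  [0,0,0,0,0,0,1],
  [0,0,0,0,0,0,1],
  [0,10,0,0,0,0,1],
  [0,10,0,0,0,0,1],
  [0,10,0,0,0,0,1],
  [0,10,0,0,0,0,1],
  [0,10,0,0,0,0,1],
  [0,10,0,0,0,0,1],
  [0,2,0,0,0,0,1],
  [0,0,0,0,0,0,1],
  [0,0,0,0,0,0,1],
  [0,0,0,0,0,0,1],
  [0,0,0,0,0,0,1],
])

```text
clock: 14.92
eef_pos: [0.6227, 0.2557, 0.083]
tool_rot: [-0.019, 0.707, 0.015, 0.706]
ft_force: [2.4, -7.8, -17.5]
grip_width: 0.0107
```

Run:
```python
from h import *
print(get_obs()['eef_pos'],get_obs()['ft_force'])
p=camera('side');f=p['frame']
u,v=pix(p,[.609,.195,.064]).astype(int)
c=f[max(v-75,0):v+75,u-100:u+100]
cv2.imwrite('pics/b2.png',cv2.resize(c,None,fx=4,fy=4,interpolation=2)[:,:,::-1])
for t in['handle_grip']: print([(r['centre'],r['confidence']) for r in pinpoint(t,p)])
```

```text
[0.6227 0.2557 0.083 ] [  2.3793  -7.7557 -17.5297]
[([0.6593, 0.0479, 0.0428], 0.48), ([0.6243, 0.2553, 0.1012], 0.39)]
```

View pics/b2.png

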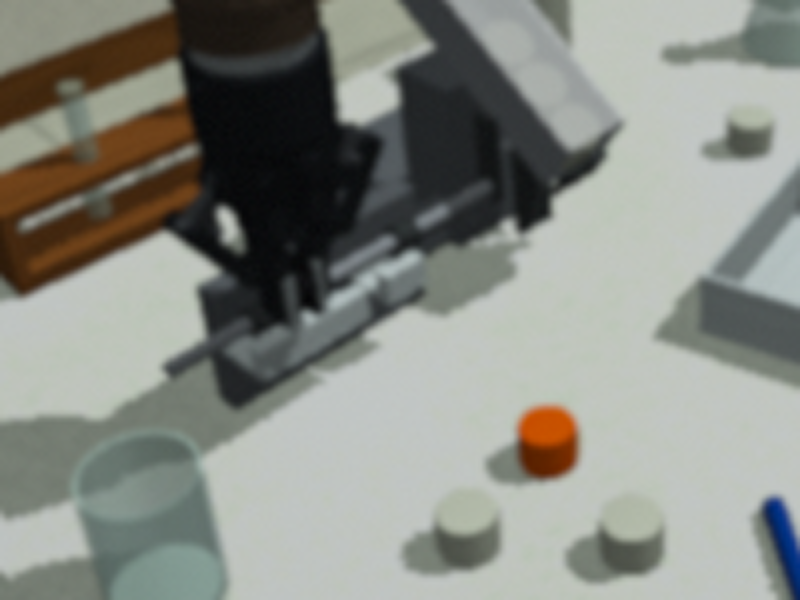

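Bolt fully out: the TCP moved 60.6 mm and the rod stands out at the left end, around (200,350). Three bungs show in the chute. I'll release, rise, and turn towards the dish handle.

Request:
play_rows([
  [0,0,0,0,0,0,-1],
  [0,0,0,0,0,0,-1],
  [0,0,0,0,0,0,-1],
  [0,0,0,0,0,0,-1],
  [0,0,0,0,0,0,-1],
  [0,0,0,0,0,0,-1],
  [-25,0,0,0,0,0,-1],
  [-25,0,0,0,0,0,-1],
  [-25,0,0,0,0,0,-1],
  [-25,0,-10,0,0,0,-1],
  [-25,0,-20,0,0,0,-1],
  [-15,0,-30,0,0,0,-1],
  [0,-30,-30,0,0,0,-1],
  [0,-35,-20,0,0,0,-1],
  [0,-38,-5,0,0,0,-1],
  [0,-38,0,0,0,0,-1],
  [0,-38,0,0,0,0,-1],
  [0,-38,0,0,0,0,-1],
  [0,-38,0,0,0,0,-1],
  [0,-38,0,0,0,0,-1],
])

```text
clock: 16.68
eef_pos: [0.5233, -0.0416, 0.2247]
tool_rot: [-0.018, 0.706, 0.018, 0.708]
ft_force: [0.7, 0.8, 0.1]
grip_width: 0.0857
```

Request:
play_rows([
  [0,0,0,-0.115,0,0,-1],
  [0,0,0,-0.115,0,0,-1],
  [0,0,0,-0.115,0,0,-1],
  [0,0,0,-0.115,0,0,-1],
  [0,0,0,-0.115,0,0,-1],
  [0,0,0,-0.115,0,0,-1],
  [0,0,0,-0.115,0,0,-1],
  [0,0,0,-0.115,0,0,-1],
  [0,0,0,-0.115,0,0,-1],
  [0,0,0,-0.115,0,0,-1],
  [0,0,0,-0.115,0,0,-1],
  [0,0,0,-0.115,0,0,-1],
  [0,0,0,-0.115,0,0,-1],
  [0,0,0,-0.115,0,0,-1],
  [0,0,0,-0.115,0,0,-1],
  [0,0,0,-0.1,0,0,-1],
  [0,0,0,0,0,0,-1],
  [0,0,0,0,0,0,-1],
])

```text
clock: 18.18
eef_pos: [0.5235, -0.04, 0.2244]
tool_rot: [0.57, -0.419, -0.569, -0.419]
ft_force: [0.8, -0.1, 0.3]
grip_width: 0.0857
```

Run:
```python
from h import *
p=camera('side')
for n in('top','side'):
    p=camera(n)
    for t in['handle_grip','dish_in','dish_grip']: print(n,t,[(r['centre'].round(3) if hasattr(r['centre'],'round') else np.round(r['centre'],3),r['confidence']) for r in pinpoint(t,p)])
go([.516,-.169,.10],np.radians(17.6))
print(get_obs()['joint_pos'])
```

```text
top handle_grip [(array([0.624, 0.259, 0.103]), 0.65)]
top dish_in [(array([0.626, 0.257, 0.104]), 0.29)]
top dish_grip []
side handle_grip [(array([0.622, 0.257, 0.099]), 0.45)]
side dish_in [(array([ 0.481, -0.063,  0.005]), 0.7)]
side dish_grip [(array([ 0.514, -0.171,  0.035]), 0.94)]
pos [ 0.5234 -0.0401  0.224 ] w 0.0855 F [-0.5512  0.199  -0.2497] t 18.63 ty -2.8379
 shift in present tool axes mm [ 123.9731   45.6831 -120.7988]  rotvec [-0.0035  0.      0.0004]  shift in target axes [ 123.9946   46.0566 -120.6348]
[-0.0765  0.293   0.056   1.3335  0.0002 -1.951 ]
```

Request:
play_rows([
  [0,12,-30,0,0,0,-1],
  [0,12,-30,0,0,0,-1],
  [0,11,-30,0,0,0,-1],
  [0,11,-30,0,0,0,-1],
  [30,0,-1,0,0,0,-1],
  [30,0,0,0,0,0,-1],
  [30,0,0,0,0,0,-1],
  [30,0,0,0,0,0,-1],
  [30,0,0,0,0,0,-1],
  [30,0,0,0,0,0,-1],
  [18,0,0,0,0,0,-1],
  [10,0,0,0,0,0,-1],
  [0,0,0,0,0,0,-1],
  [0,0,0,0,0,0,-1],
  [0,0,0,0,0,0,-1],
])

```text
clock: 19.88
eef_pos: [0.5173, -0.1697, 0.0175]
tool_rot: [0.571, -0.418, -0.569, -0.419]
ft_force: [0.5, -0.0, 0.0]
grip_width: 0.085
```

Request:
play_rows([
  [0,0,0,0,0,0,1],
  [0,0,0,0,0,0,1],
  [0,0,0,0,0,0,1],
  [0,0,0,0,0,0,1],
  [0,0,0,0,0,0,1],
  [0,0,0,0,0,0,1],
  [0,0,0,0,0,0,1],
  [0,0,0,0,0,0,1],
  [0,0,0,0,0,0,1],
])

```text
clock: 20.63
eef_pos: [0.5158, -0.1694, 0.0163]
tool_rot: [0.57, -0.418, -0.57, -0.419]
ft_force: [-2.0, -0.1, 3.6]
grip_width: 0.0109
```

Run:
```python
from h import *
go([.516,-.170,.014],np.radians(17.6))
```

```text
pos [ 0.5158 -0.1694  0.0163] w 0.0109 F [-1.9788 -0.0818  3.555 ] t 20.63 ty -2.8377
 shift in present tool axes mm [ 2.302  0.032 -0.639]  rotvec [-0.0032 -0.0003  0.0005]  shift in target axes [ 2.3018  0.0331 -0.6395]
```

Request:
play_rows([
  [-5,0,0,0,0,0,1],
  [-5,0,0,0,0,0,1],
  [0,12,17,0,0,0,1],
  [0,12,17,0,0,0,1],
  [0,12,17,0,0,0,1],
  [0,12,17,0,0,0,1],
  [0,12,17,0,0,0,1],
  [0,12,17,0,0,0,1],
  [0,12,17,0,0,0,1],
  [0,0,0,0,0,0,1],
  [0,0,0,0,0,0,1],
])

```text
clock: 21.55
eef_pos: [0.3991, -0.0804, 0.0261]
tool_rot: [-0.57, 0.418, 0.57, 0.418]
ft_force: [0.3, 0.5, -1.1]
grip_width: 0.0113
```

Run:
```python
from h import *
go([.4517,.0355,.024],np.radians(90)+YAW)
p=camera('side');save(p,'s3.png')
```

```text
pos [ 0.3991 -0.0804  0.0261] w 0.0113 F [ 0.319   0.5178 -1.1085] t 21.55 ty -2.8365
 shift in present tool axes mm [  2.0417 -84.9541  94.764 ]  rotvec [-1.3128  0.0002 -0.0002]  shift in target axes [   2.055  -113.3002  -57.9692]
```

View pics/s3.png

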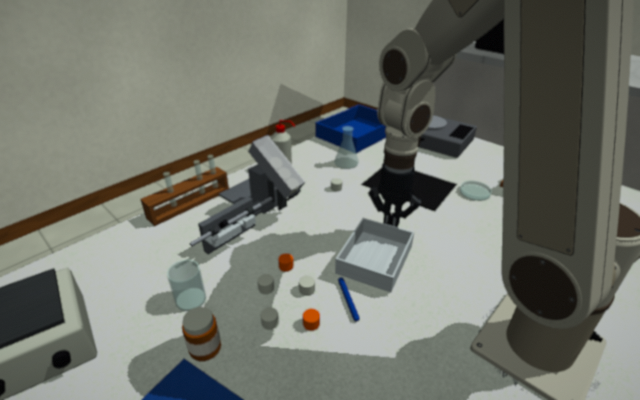

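Request:
play_rows([
  [-4,0,0,0.114,0,0,1],
  [0,0,0,0.115,0,0,1],
  [0,0,0,0.115,0,0,1],
  [0,0,0,0.114,0,0,1],
  [0,0,0,0.114,0,0,1],
  [0,0,0,0.114,0,0,1],
  [0,0,0,0.114,0,0,1],
  [0,0,0,0.114,0,0,1],
  [0,0,0,0.115,0,0,1],
  [0,0,0,0.115,0,0,1],
  [0,0,0,0.114,0,0,1],
  [0,0,0,0.115,0,0,1],
  [0,0,0,0.114,0,0,1],
  [0,0,0,0.114,0,0,1],
  [0,0,0,0.114,0,0,1],
  [0,0,0,0.114,0,0,1],
  [0,0,0,0,0,0,1],
  [0,0,0,0,0,0,1],
])

```text
clock: 23.1
eef_pos: [0.4009, -0.0813, 0.03]
tool_rot: [-0.017, 0.707, 0.017, 0.707]
ft_force: [-0.4, -0.1, -2.5]
grip_width: 0.0114
```

Request:
play_rows([
  [0,20,5,0,0,0,1],
  [0,20,5,0,0,0,1],
  [0,20,5,0,0,0,1],
  [0,20,5,0,0,0,1],
  [0,20,5,0,0,0,1],
  [0,13,5,0,0,0,1],
  [0,0,0,0,0,0,1],
  [0,0,0,0,0,0,1],
])

```text
clock: 23.77
eef_pos: [0.4253, 0.0338, 0.03]
tool_rot: [-0.017, 0.707, 0.017, 0.707]
ft_force: [-0.1, 0.1, -2.8]
grip_width: 0.0113
```

Run:
```python
from h import *
go([.4517,.0355,.026],np.radians(90)+YAW)
for n in('top','side'):
    p=camera(n); save(p,n+'4.png')
    for t in['dish_in','dish_grip','lip']: print(n,t,[(np.round(r['centre'],3),r['confidence']) for r in pinpoint(t,p)])
    # rim heights
    D=[]
    for u in range(230,450):
        for v in range(120,300):
            w=world(p,u,v)
            if .36<w[0]<.62 and -.06<w[1]<.13 : D.append(w)
    D=np.array(D); m=(D[:,2]>.035)&(D[:,2]<.075)&(D[:,0]>.44)&(D[:,0]<.6); q=D[m]
    print(n,len(q),q.min(0),q.max(0))
    for lo in np.arange(.44,.6,.02):
        s=q[(q[:,0]>=lo)&(q[:,0]<lo+.02)]
        if len(s): print(round(lo,2),len(s),np.percentile(s[:,2],[50,95]),np.percentile(s[:,1],[2,98]))
```

```text
pos [0.4253 0.0338 0.03  ] w 0.0113 F [-0.0657  0.0574 -2.784 ] t 23.77 ty 1.6201
 shift in present tool axes mm [ 3.9989  0.3877 26.4345]  rotvec [0.0022 0.0006 0.0001]  shift in target axes [ 3.9831  0.4445 26.436 ]
top dish_in [(array([0.543, 0.031, 0.018]), 0.57)]
top dish_grip []
top lip [(array([0.62 , 0.043, 0.083]), 0.91), (array([0.626, 0.258, 0.104]), 0.37)]
top 140 [ 0.4773 -0.0301  0.0354] [0.5986 0.1047 0.0641]
0.46 1 [0.0593 0.0593] [-0.0298 -0.0298]
0.48 21 [0.0593 0.0622] [-0.0301  0.0992]
0.5 26 [0.0572 0.0608] [-0.0276  0.099 ]
0.52 21 [0.0586 0.0614] [-0.0278  0.1019]
0.54 24 [0.057 0.061] [-0.0255  0.1017]
0.56 25 [0.0578 0.0608] [-0.0257  0.1032]
0.58 22 [0.0568 0.061 ] [-0.0233  0.1046]
side dish_in [(array([0.538, 0.038, 0.016]), 0.81)]
side dish_grip [(array([0.423, 0.03 , 0.045]), 0.86)]
side lip [(array([0.619, 0.044, 0.084]), 0.91), (array([ 0.499, -0.32 ,  0.007]), 0.25)]
side 785 [ 0.4426 -0.0295  0.0352] [0.5998 0.1088 0.061 ]
0.44 182 [0.0475 0.0594] [0.0391 0.1005]
0.46 59 [0.0498 0.0595] [0.0969 0.1017]
0.48 63 [0.0488 0.0593] [0.0976 0.1026]
0.5 73 [0.0491 0.0592] [-0.0259  0.1032]
0.52 110 [0.0482 0.0595] [-0.0257  0.1042]
0.54 100 [0.0488 0.0589] [-0.0253  0.1048]
0.56 100 [0.049  0.0592] [-0.025   0.1061]
0.58 98 [0.0488 0.0588] [-0.0243  0.1069]
```

View pics/side4.png

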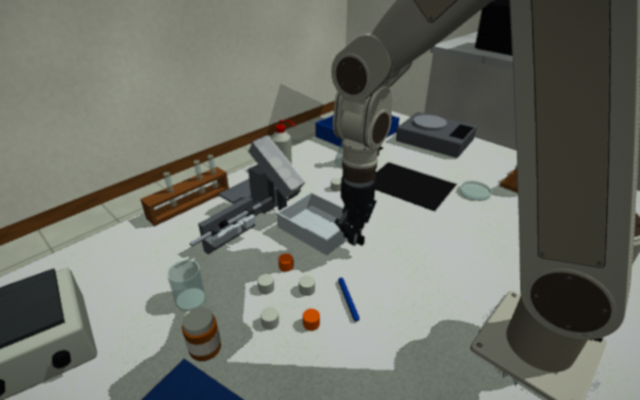

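The dish is level, with its rim at about 59 mm, and centred on the chute. I'll lower it 10 mm and go forward to just short of the paddle, then press.

Request:
play_rows([
  [10,0,0,0,0,0,1],
  [0,0,12,0,0,0,1],
  [0,0,12,0,0,0,1],
  [0,0,10,0,0,0,1],
  [0,0,0,0,0,0,1],
  [0,0,0,0,0,0,1],
  [0,0,0,0,0,0,1],
])

```text
clock: 24.75
eef_pos: [0.4577, 0.0347, 0.0197]
tool_rot: [-0.016, 0.707, 0.016, 0.706]
ft_force: [0.1, -0.3, -1.6]
grip_width: 0.011
```

Request:
play_rows([
  [0,0,5,0,0,0,1],
  [0,0,5,0,0,0,1],
  [0,0,5,0,0,0,1],
  [0,0,4,0,0,0,1],
  [0,0,2,0,0,0,1],
  [0,0,0,0,0,0,1],
  [0,0,0,0,0,0,1],
])

```text
clock: 25.33
eef_pos: [0.4788, 0.0359, 0.0195]
tool_rot: [-0.016, 0.708, 0.016, 0.706]
ft_force: [-3.0, -0.0, -3.9]
grip_width: 0.0111
```

Run:
```python
from h import *
o=get_obs();print(o['eef_pos'],o['ft_force'])
f=[]
for n in('top','side'):
    p=camera(n); u,v=pix(p,[.58,.04,.06]).astype(int); f.append(cv2.resize(p['frame'][v-70:v+70,u-50:u+50],None,fx=4,fy=4,interpolation=2))
    for t in['c1_mid','dish_in','paddle_face']: print(n,t,[(np.round(r['centre'],3),round(r['confidence'],2)) for r in pinpoint(t,p)])
cv2.imwrite('pics/p5.png',np.hstack(f)[:,:,::-1])
```

```text
[0.4788 0.0359 0.0195] [-3.0134 -0.0427 -3.9432]
top c1_mid []
top dish_in [(array([0.596, 0.04 , 0.004]), 0.9)]
top paddle_face []
side c1_mid [(array([0.587, 0.044, 0.026]), 0.53), (array([0.589, 0.039, 0.006]), 0.25), (array([0.479, 0.035, 0.037]), 0.16)]
side dish_in [(array([0.59 , 0.04 , 0.004]), 0.85)]
side paddle_face [(array([0.672, 0.053, 0.045]), 0.69), (array([0.417, 0.197, 0.013]), 0.69)]
```

View pics/p5.png

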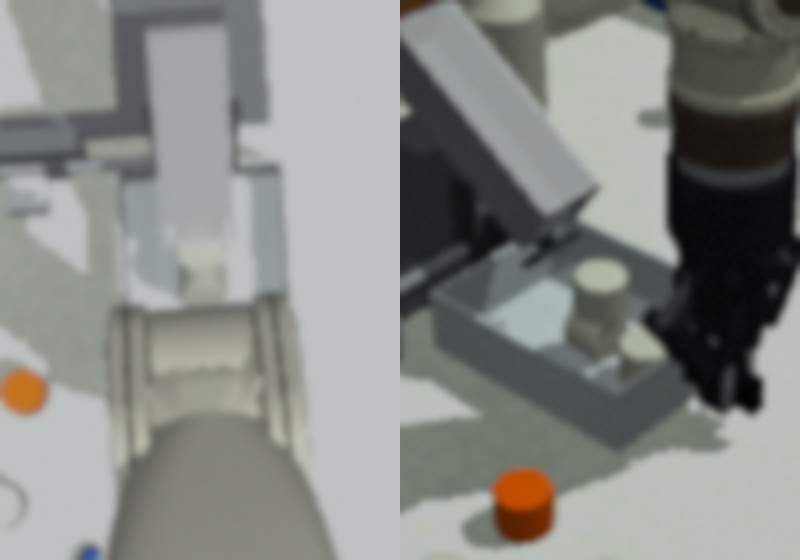

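Side crop: the chute is empty and the bungs lie in the dish near (600,300) and (645,350), one of them stacked. I'll hold a moment, then draw back gently.

Request:
play_rows([
  [0,0,0,0,0,0,1],
  [0,0,0,0,0,0,1],
  [0,0,0,0,0,0,1],
  [0,0,-3,0,0,0,1],
  [0,0,-5,0,0,0,1],
  [0,0,-7,0,0,0,1],
  [0,0,-8,0,0,0,1],
  [0,0,-8,0,0,0,1],
  [0,0,-8,0,0,0,1],
  [0,0,-8,0,0,0,1],
  [0,0,-8,0,0,0,1],
  [0,0,-8,0,0,0,1],
  [0,0,-7,0,0,0,1],
  [0,0,-5,0,0,0,1],
  [0,0,-4,0,0,0,1],
  [0,0,-3,0,0,0,1],
  [0,0,0,0,0,0,1],
  [0,0,0,0,0,0,1],
])

```text
clock: 27.23
eef_pos: [0.3982, 0.0322, 0.0201]
tool_rot: [-0.016, 0.707, 0.016, 0.707]
ft_force: [0.0, -0.9, -2.9]
grip_width: 0.011
```

Run:
```python
from h import *
go([.397,-.326,.024],np.radians(90)+YAW)
p=camera('side'); u,v=pix(p,[.56,.04,.06]).astype(int)
cv2.imwrite('pics/p6.png',cv2.resize(p['frame'][v-50:v+50,u-66:u+66],None,fx=5,fy=5,interpolation=2)[:,:,::-1])
```

```text
pos [0.3982 0.0322 0.0201] w 0.011 F [ 0.0188 -0.8701 -2.91  ] t 27.23 ty 1.6166
 shift in present tool axes mm [  -3.9869 -357.7448  -17.5681]  rotvec [-0.0013  0.001  -0.0001]  shift in target axes [  -3.9304 -357.7222  -18.0349]
```

View pics/p6.png

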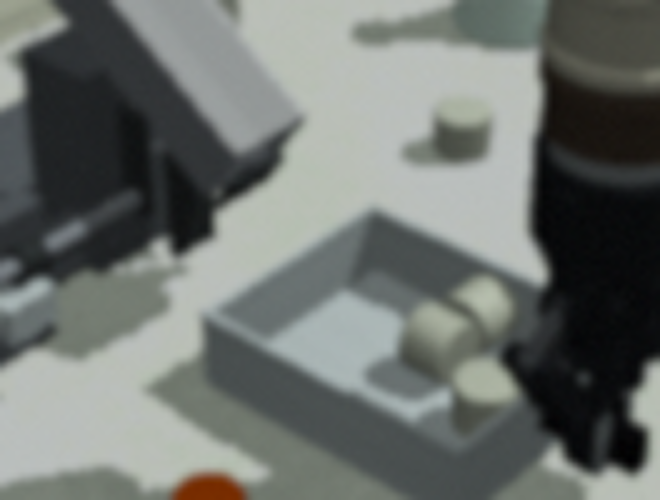

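All three bungs lie in the dish at (440,340), (483,305) and (485,393), and the paddle hangs free. Now to the mat.

Request:
play_rows([
  [-4,-6,0,0,0,0,1],
  [-3,-12,-1,0,0,0,1],
  [0,-20,-1,0,0,0,1],
  [0,-22,-1,0,0,0,1],
  [0,-22,-1,0,0,0,1],
  [0,-22,-1,0,0,0,1],
  [0,-22,-1,0,0,0,1],
  [0,-22,-1,0,0,0,1],
  [0,-22,-1,0,0,0,1],
  [0,-22,-1,0,0,0,1],
  [0,-22,-1,0,0,0,1],
  [0,-22,-1,0,0,0,1],
  [0,-22,-1,0,0,0,1],
  [0,-22,-1,0,0,0,1],
  [0,-22,-1,0,0,0,1],
  [0,-20,-1,0,0,0,1],
  [0,-20,-1,0,0,0,1],
  [0,-14,-1,0,0,0,1],
  [0,-7,0,0,0,0,1],
  [0,0,0,0,0,0,1],
])

```text
clock: 28.95
eef_pos: [0.3976, -0.333, 0.027]
tool_rot: [-0.016, 0.707, 0.015, 0.707]
ft_force: [0.3, -0.9, -2.6]
grip_width: 0.0109
```

Request:
play_rows([
  [0,0,0,0,0,0,1],
  [0,0,0,0,0,0,1],
])

```text
clock: 29.12
eef_pos: [0.3971, -0.3301, 0.0267]
tool_rot: [-0.016, 0.707, 0.017, 0.707]
ft_force: [0.2, -0.2, -2.7]
grip_width: 0.0111
```

Run:
```python
from h import *
go([.397,-.326,.017],np.radians(90)+YAW)
for n in('top','side'):
    p=camera(n)
    for t in['dish_in','mat_mid','c1_mid']: print(n,t,[(np.round(r['centre'],3),round(r['confidence'],2)) for r in pinpoint(t,p)])
```

```text
pos [ 0.3971 -0.3301  0.0267] w 0.0111 F [ 0.2157 -0.2361 -2.7408] t 29.12 ty 1.6175
 shift in present tool axes mm [9.6694 4.0966 0.0824]  rotvec [-0.0004 -0.0005 -0.0014]  shift in target axes [9.6638 4.1099 0.0792]
top dish_in [(array([ 0.515, -0.328,  0.01 ]), 0.57)]
top mat_mid []
top c1_mid [(array([ 0.505, -0.325,  0.029]), 0.59)]
side dish_in [(array([ 0.508, -0.324,  0.013]), 0.77), (array([0.667, 0.197, 0.063]), 0.35)]
side mat_mid [(array([ 0.499, -0.322,  0.006]), 0.95), (array([ 0.51 , -0.326,  0.012]), 0.71)]
side c1_mid [(array([ 0.508, -0.336,  0.032]), 0.69)]
```

Request:
play_rows([
  [3,3,-4,0,0,0,1],
  [3,1,-3,0,0,0,1],
  [2,0,0,0,0,0,1],
  [1,0,0,0,0,0,1],
  [0,0,0,0,0,0,1],
  [0,0,0,0,0,0,-0.3],
  [0,0,0,0,0,0,-0.3],
  [0,0,0,0,0,0,-0.3],
  [0,0,0,0,0,0,-0.3],
  [0,0,0,0,0,0,-0.3],
  [-20,0,0,0,0,0,-0.3],
  [-30,0,0,0,0,0,-0.3],
  [-30,0,0,0,0,0,-1],
  [-30,0,0,0,0,0,-1],
  [-30,0,0,0,0,0,-1],
  [-30,0,0,0,0,0,-1],
])

```text
clock: 30.85
eef_pos: [0.3902, -0.3274, 0.1894]
tool_rot: [-0.016, 0.707, 0.016, 0.707]
ft_force: [-0.2, -0.3, -0.1]
grip_width: 0.0854
```

Run:
```python
from h import *
go([.609,.255,.2],np.radians(90)+YAW)
for n in('top','side'):
    p=camera(n); 
    if n=='top': save(p,'top7.png')
    for t in['dish_in','mat_mid','s1_mid','handle_grip']: print(n,t,[(np.round(r['centre'],3),round(r['confidence'],2)) for r in pinpoint(t,p)])
```

```text
pos [ 0.3902 -0.3274  0.1894] w 0.0854 F [-0.2311 -0.3402 -0.1472] t 30.85 ty 1.6167
 shift in present tool axes mm [-10.4191 571.7658 245.3328]  rotvec [-0.0012  0.0005 -0.0001]  shift in target axes [-10.6036 571.4616 246.0327]
top dish_in [(array([ 0.506, -0.327,  0.005]), 0.64)]
top mat_mid [(array([ 0.507, -0.326,  0.006]), 0.64), (array([ 0.453, -0.324,  0.017]), 0.24)]
top s1_mid [(array([0.407, 0.313, 0.016]), 0.67), (array([0.417, 0.198, 0.013]), 0.53), (array([0.504, 0.18 , 0.011]), 0.47), (array([0.353, 0.256, 0.013]), 0.4)]
top handle_grip [(array([ 0.448, -0.32 ,  0.019]), 0.71), (array([0.622, 0.256, 0.104]), 0.58)]
side dish_in [(array([ 0.503, -0.323,  0.006]), 0.57)]
side mat_mid []
side s1_mid [(array([0.504, 0.185, 0.014]), 0.81), (array([0.417, 0.198, 0.011]), 0.8), (array([0.351, 0.258, 0.015]), 0.66)]
side handle_grip [(array([0.624, 0.256, 0.099]), 0.61)]
```

View pics/top7.png

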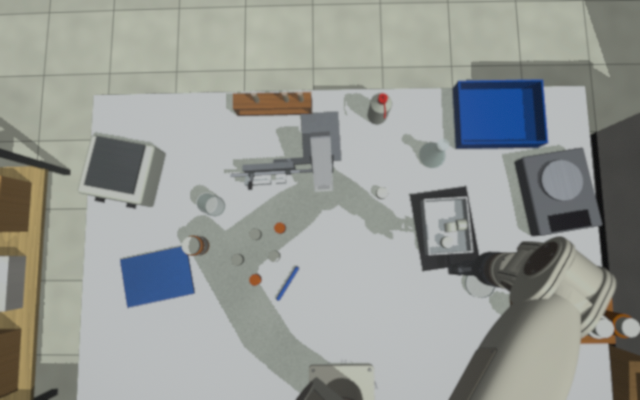

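The dish is on the mat with its bungs (445,230). The bung by the flask has been knocked to (380,192), as warned. Next, re-lock the bolt.

Request:
play_rows([
  [0,15,5,0,0,0,-1],
  [0,31,10,0,0,0,-1],
  [0,31,10,0,0,0,-1],
  [0,31,10,0,0,0,-1],
  [0,31,10,0,0,0,-1],
  [0,31,10,0,0,0,-1],
  [0,31,10,0,0,0,-1],
  [0,31,10,0,0,0,-1],
  [0,31,10,0,0,0,-1],
  [0,31,10,0,0,0,-1],
  [0,31,10,0,0,0,-1],
  [0,31,10,0,0,0,-1],
  [0,31,10,0,0,0,-1],
  [0,31,10,0,0,0,-1],
  [0,31,10,0,0,0,-1],
  [0,31,10,0,0,0,-1],
  [0,31,10,0,0,0,-1],
  [0,31,10,0,0,0,-1],
  [0,29,10,0,0,0,-1],
  [0,0,0,0,0,0,-1],
])

```text
clock: 33.02
eef_pos: [0.5495, 0.2565, 0.1863]
tool_rot: [-0.017, 0.707, 0.019, 0.707]
ft_force: [-0.1, 0.6, -0.4]
grip_width: 0.0854
```

Request:
play_rows([
  [0,0,20,0,0,0,-1],
  [0,0,20,0,0,0,-1],
  [0,0,0,0,0,0,-1],
  [0,0,0,0,0,0,-1],
])

```text
clock: 33.35
eef_pos: [0.5889, 0.2524, 0.1866]
tool_rot: [-0.016, 0.708, 0.016, 0.706]
ft_force: [-0.4, -0.6, -0.3]
grip_width: 0.0852
```

Run:
```python
from h import *
go([.6227,.2557,.083],np.radians(90)+YAW)
```

```text
pos [0.5889 0.2524 0.1866] w 0.0852 F [-0.3988 -0.5747 -0.267 ] t 33.35 ty 1.6158
 shift in present tool axes mm [103.4907   1.8107  34.0661]  rotvec [-0.0021 -0.0018  0.0008]  shift in target axes [103.5534   1.6581  33.8827]
```

Request:
play_rows([
  [0,1,17,0,0,0,-1],
  [0,1,17,0,0,0,-1],
  [25,0,0,0,0,0,-1],
  [25,0,0,0,0,0,-1],
  [25,0,0,0,0,0,-1],
  [18,0,0,0,0,0,-1],
  [10,0,0,0,0,0,-1],
  [0,0,0,0,0,0,-1],
  [0,0,0,0,0,0,1],
  [0,0,0,0,0,0,1],
  [0,0,0,0,0,0,1],
  [0,0,0,0,0,0,1],
  [0,0,0,0,0,0,1],
  [0,0,0,0,0,0,1],
  [0,0,0,0,0,0,1],
  [0,0,0,0,0,0,1],
])

```text
clock: 34.68
eef_pos: [0.623, 0.2555, 0.086]
tool_rot: [-0.016, 0.707, 0.015, 0.707]
ft_force: [-2.2, -5.2, 4.9]
grip_width: 0.0109
```

Request:
play_rows([
  [0,-10,0,0,0,0,1],
  [0,-10,0,0,0,0,1],
  [0,-10,0,0,0,0,1],
  [0,-10,0,0,0,0,1],
  [0,-10,0,0,0,0,1],
  [0,-8,0,0,0,0,1],
  [0,-4,0,0,0,0,1],
  [0,0,0,0,0,0,1],
  [0,0,0,0,0,0,1],
  [0,0,0,0,0,0,1],
])

```text
clock: 35.52
eef_pos: [0.6259, 0.1952, 0.086]
tool_rot: [-0.015, 0.706, 0.017, 0.707]
ft_force: [-2.3, 2.8, 5.9]
grip_width: 0.0108
```

Request:
play_rows([
  [6.8,0,-5.4,0,0,0,1],
  [7.5,0,-4.4,0,0,0,1],
  [8.1,0,-3.2,0,0,0,1],
  [8.5,0,-1.9,0,0,0,1],
  [8.7,0,-0.7,0,0,0,1],
  [3.5,0,0,0,0,0,1],
  [0,0,0,0,0,0,1],
  [0,0,0,0,0,0,1],
  [0,0,0,0,0,0,1],
])

```text
clock: 36.27
eef_pos: [0.6101, 0.1944, 0.0432]
tool_rot: [-0.016, 0.706, 0.017, 0.707]
ft_force: [-4.4, 2.4, 8.2]
grip_width: 0.011
```

Request:
play_rows([
  [0,0,0,0,0,0,-1],
  [0,0,0,0,0,0,-1],
  [0,0,0,0,0,0,-1],
  [0,0,0,0,0,0,-1],
  [0,0,0,0,0,0,-1],
  [0,0,0,0,0,0,-1],
  [-25,0,0,0,0,0,-1],
  [-30,0,0,0,0,0,-1],
  [-30,0,0,0,0,0,-1],
  [-30,0,-10,0,0,0,-1],
  [-10,0,-30,0,0,0,-1],
  [0,0,-30,0,0,0,-1],
  [0,0,-30,0,0,0,-1],
  [0,0,-30,0,0,0,-1],
  [0,0,0,0,0,0,-1],
  [0,0,0,0,0,0,-1],
])

```text
clock: 37.6
eef_pos: [0.4787, 0.1879, 0.1672]
tool_rot: [-0.017, 0.707, 0.017, 0.707]
ft_force: [-0.3, -0.0, -0.5]
grip_width: 0.0856
```

Run:
```python
from h import *
f=[]
for n in('side','top'):
    p=camera(n)
    for t in['handle_grip','s1_mid']: print(n,t,[(np.round(r['centre'],3),round(r['confidence'],2)) for r in pinpoint(t,p)])
    if n=='side':
        u,v=pix(p,[.609,.195,.064]).astype(int)
        cv2.imwrite('pics/b8.png',cv2.resize(p['frame'][v-60:v+90,u-100:u+100],None,fx=4,fy=4,interpolation=2)[:,:,::-1])
    else: save(p,'top8.png')
print(get_obs()['eef_pos'],get_obs()['clock'])
```

```text
side handle_grip []
side s1_mid [(array([0.351, 0.256, 0.016]), 0.88), (array([0.418, 0.199, 0.012]), 0.75), (array([0.503, 0.184, 0.014]), 0.66), (array([0.488, 0.256, 0.016]), 0.66)]
top handle_grip [(array([ 0.453, -0.324,  0.018]), 0.73), (array([0.609, 0.194, 0.062]), 0.56)]
top s1_mid [(array([0.419, 0.199, 0.015]), 0.46)]
[0.4813 0.1882 0.1668] 37.9
```

View pics/b8.png

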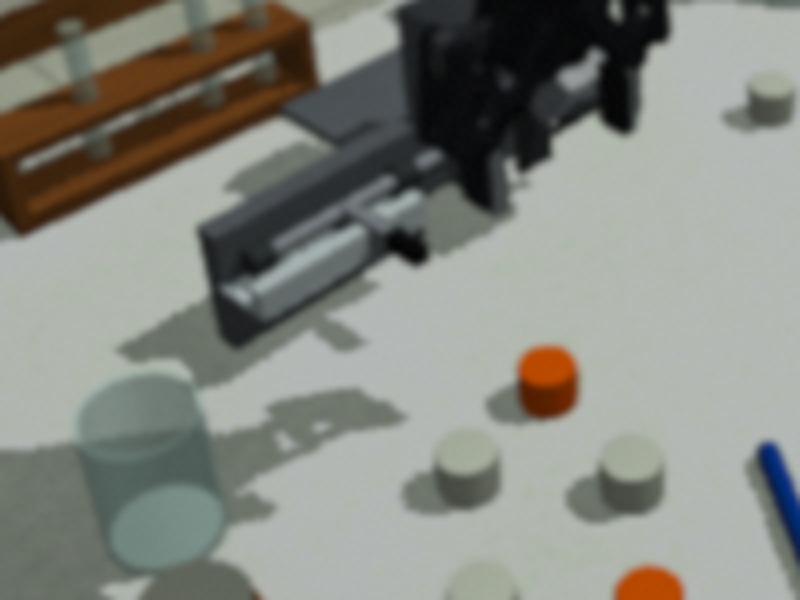

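The bolt is home with the handle at (405,245), level in its notch, the same as in the first crop. Now the loose bungs.

```bash
cat >> h.py <<'E'
def bungs(n='top',zlo=.018,zhi=.05):
    p=camera(n); f=p['frame'].astype(int)
    hsv=cv2.cvtColor(p['frame'],cv2.COLOR_RGB2HSV)
    uu,vv=np.meshgrid(np.arange(640.),np.arange(400.)); K=np.array([[p['fx'],0,p['cx']],[0,p['fy'],p['cy']],[0,0,1]])
    xy=cv2.undistortPoints(np.stack([uu.ravel(),vv.ravel()],1)[:,None],K,np.array(p['distortion']))[:,0]
    d=p['depth'].ravel(); P=np.c_[xy[:,0]*d,-xy[:,1]*d,-d,np.ones(len(d))]@np.linalg.inv(p['camera_from_world']).T
    P=P[:,:3].reshape(400,640,3)
    m=((P[...,2]>zlo)&(P[...,2]<zhi)&(d.reshape(400,640)>0)&(P[...,0]>.25)&(P[...,0]<.8)&(abs(P[...,1])<.45)).astype(np.uint8)
    k,l,st,_=cv2.connectedComponentsWithStats(m)
    for i in range(1,k):
        if st[i,4]>25:
            q=P[l==i]; top=q[q[:,2]>np.percentile(q[:,2],90)-.006]
            print(n,st[i,4],'ctr',(top.min(0)+top.max(0))[:2]/2,'ext',np.ptp(top,0)[:2],'ztop',np.percentile(q[:,2],90).round(3),'rgb',f[l==i].mean(0).round())
E
python3 - <<'E'
from h import *
bungs()
p=camera('side')
for r in pinpoint('s1_mid',p): print(np.round(r['centre'],3),round(r['confidence'],2))
go([.4875,.254,.09],np.radians(90)+YAW)
E
```

```text
top 130 ctr [ 0.7706 -0.4082] ext [0.0491 0.0787] ztop 0.047 rgb [39. 52. 79.]
top 209 ctr [ 0.7276 -0.2949] ext [0.0602 0.0571] ztop 0.047 rgb [120. 130. 126.]
top 195 ctr [0.7084 0.1376] ext [0.0195 0.1196] ztop 0.039 rgb [94. 98. 99.]
top 104 ctr [0.6543 0.2414] ext [0.035  0.0802] ztop 0.05 rgb [162. 166. 166.]
top 32 ctr [0.6577 0.1729] ext [0.013  0.0275] ztop 0.05 rgb [172. 175. 176.]
top 102 ctr [ 0.6078 -0.134 ] ext [0.0313 0.0309] ztop 0.031 rgb [178. 181. 178.]
top 40 ctr [0.5928 0.4009] ext [0.0221 0.025 ] ztop 0.046 rgb [121. 131. 127.]
top 928 ctr [ 0.4767 -0.3235] ext [0.2212 0.1363] ztop 0.048 rgb [122. 125. 123.]
top 113 ctr [ 0.4553 -0.3211] ext [0.0327 0.0334] ztop 0.037 rgb [168. 171. 168.]
top 77 ctr [0.4195 0.1903] ext [0.0328 0.0218] ztop 0.031 rgb [172. 175. 173.]
[0.418 0.198 0.01 ] 0.86
[0.35  0.259 0.012] 0.72
[0.506 0.186 0.015] 0.63
pos [0.4807 0.188  0.1667] w 0.0856 F [-0.1592  0.3493  0.1106] t 38.05 ty 1.6162
 shift in present tool axes mm [76.6671 65.589   9.7538]  rotvec [-0.0017  0.0003 -0.    ]  shift in target axes [76.6637 65.5732  9.8856]
```

Request:
play_rows([
  [0,22,4,0,0,0,-0.4],
  [0,22,3,0,0,0,-0.4],
  [0,21,3,0,0,0,-0.4],
  [30,0,0,0,0,0,-0.4],
  [30,0,0,0,0,0,-0.4],
  [30,0,0,0,0,0,-0.4],
  [20,0,0,0,0,0,-0.4],
  [0,0,0,0,0,0,-0.4],
  [0,0,0,0,0,0,-0.4],
])

```text
clock: 38.8
eef_pos: [0.4864, 0.253, 0.0559]
tool_rot: [-0.017, 0.708, 0.016, 0.706]
ft_force: [0.3, 0.4, 0.2]
grip_width: 0.0598
```

Run:
```python
from h import *
go([.4875,.2535,.003],np.radians(90)+YAW)
p=camera('side'); u,v=pix(p,[.4875,.2535,.03]).astype(int)
cv2.imwrite('pics/a9.png',cv2.resize(p['frame'][v-60:v+50,u-70:u+70],None,fx=4,fy=4,interpolation=2)[:,:,::-1])
```

```text
pos [0.4864 0.253  0.0559] w 0.0598 F [0.2723 0.4124 0.2367] t 38.8 ty 1.6166
 shift in present tool axes mm [52.8916  0.5356  1.2235]  rotvec [-0.0014 -0.0025  0.0013]  shift in target axes [52.8951  0.4643  1.0919]
```

View pics/a9.png

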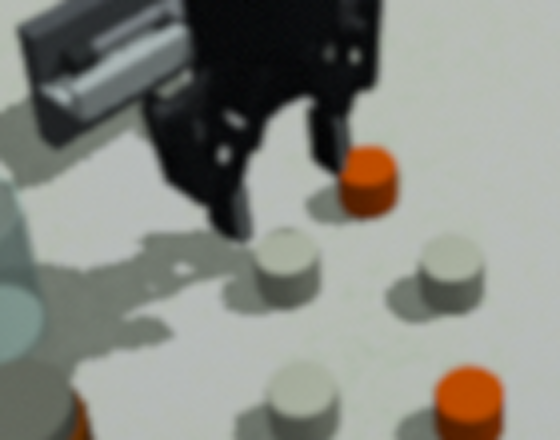

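The fingers straddle bung A at (287,265) and clear the orange one. Down, close, lift.

Request:
play_rows([
  [20,0,1,0,0,0,-0.4],
  [20,0,0,0,0,0,-0.4],
  [13,0,0,0,0,0,-0.4],
  [0,0,0,0,0,0,-0.4],
  [0,0,0,0,0,0,1],
  [0,0,0,0,0,0,1],
  [0,0,0,0,0,0,1],
  [0,0,0,0,0,0,1],
  [0,0,0,0,0,0,1],
  [0,0,0,0,0,0,1],
  [-20,0,0,0,0,0,1],
  [-30,0,0,0,0,0,1],
  [-30,0,0,0,0,0,1],
  [0,0,0,0,0,0,1],
  [0,0,0,0,0,0,1],
])

```text
clock: 40.1
eef_pos: [0.4903, 0.2546, 0.087]
tool_rot: [-0.015, 0.705, 0.017, 0.709]
ft_force: [0.2, 0.4, -0.7]
grip_width: 0.033
```

Run:
```python
from h import *
go([.55,-.30,.083],np.radians(90)+YAW)
```

```text
pos [0.4903 0.2546 0.087 ] w 0.033 F [ 0.2498  0.356  -0.746 ] t 40.1 ty 1.6166
 shift in present tool axes mm [   2.6094 -556.7439   34.2354]  rotvec [-0.0013  0.0065 -0.0029]  shift in target axes [   3.995  -556.7794   33.5169]
```

Request:
play_rows([
  [0,-15,0,0,0,0,1],
  [0,-31,0,0,0,0,1],
  [0,-31,0,0,0,0,1],
  [0,-31,0,0,0,0,1],
  [0,-31,0,0,0,0,1],
  [0,-31,0,0,0,0,1],
  [0,-31,0,0,0,0,1],
  [0,-31,0,0,0,0,1],
  [0,-31,0,0,0,0,1],
  [0,-31,0,0,0,0,1],
  [0,-31,0,0,0,0,1],
  [0,-31,0,0,0,0,1],
  [0,-31,3,0,0,0,1],
  [0,-31,5,0,0,0,1],
  [0,-31,5,0,0,0,1],
  [0,-31,5,0,0,0,1],
  [0,-31,5,0,0,0,1],
  [0,-31,5,0,0,0,1],
  [0,-30,5,0,0,0,1],
  [0,-15,0,0,0,0,1],
])

```text
clock: 41.77
eef_pos: [0.548, -0.3347, 0.0824]
tool_rot: [-0.016, 0.707, 0.015, 0.707]
ft_force: [0.6, -0.5, -0.1]
grip_width: 0.033
```

Request:
play_rows([
  [0,0,0,0,0,0,1],
  [0,0,0,0,0,0,1],
])

```text
clock: 41.93
eef_pos: [0.5469, -0.3316, 0.0822]
tool_rot: [-0.015, 0.708, 0.016, 0.706]
ft_force: [-0.4, 0.4, -0.2]
grip_width: 0.0329
```

Run:
```python
from h import *
go([.55,-.30,.045],np.radians(90)+YAW)
```

```text
pos [ 0.5469 -0.3316  0.0822] w 0.0329 F [-0.3753  0.3792 -0.1574] t 41.93 ty 1.6149
 shift in present tool axes mm [37.276  31.3584  4.5041]  rotvec [-0.003  -0.0017 -0.002 ]  shift in target axes [37.2207 31.4195  4.5353]
```

Request:
play_rows([
  [0,16,2,0,0,0,1],
  [0,15,3,0,0,0,1],
  [20,0,0,0,0,0,1],
  [20,0,0,0,0,0,1],
  [0,0,0,0,0,0,1],
  [0,0,0,0,0,0,-0.3],
  [0,0,0,0,0,0,-0.3],
  [0,0,0,0,0,0,-0.3],
  [0,0,0,0,0,0,-0.3],
  [0,0,0,0,0,0,-0.3],
  [-25,0,0,0,0,0,-0.3],
  [-25,0,0,0,0,0,-0.3],
  [0,27,11,0,0,0,-0.4],
  [0,27,11,0,0,0,-0.4],
  [0,27,11,0,0,0,-0.4],
  [0,27,11,0,0,0,-0.4],
  [0,27,11,0,0,0,-0.4],
  [0,27,11,0,0,0,-0.4],
  [0,0,0,0,0,0,-0.4],
  [0,0,0,0,0,0,-0.4],
])

```text
clock: 43.6
eef_pos: [0.6108, -0.1338, 0.0944]
tool_rot: [-0.017, 0.706, 0.017, 0.707]
ft_force: [0.3, 0.9, -0.5]
grip_width: 0.0599
```

Run:
```python
from h import *
bungs()
p=camera('side')
for r in pinpoint('s1_mid',p): print(np.round(r['centre'],3),round(r['confidence'],2))
u,v=pix(p,[.505,-.3,.03]).astype(int)
cv2.imwrite('pics/a10.png',cv2.resize(p['frame'][v-55:v+55,u-75:u+75],None,fx=4,fy=4,interpolation=2)[:,:,::-1])
go([.608,-.134,.003],np.radians(90)+YAW)
```

```text
top 131 ctr [ 0.7727 -0.4068] ext [0.0535 0.0766] ztop 0.046 rgb [38. 51. 78.]
top 195 ctr [0.7064 0.1378] ext [0.0245 0.12  ] ztop 0.039 rgb [90. 94. 95.]
top 99 ctr [0.6555 0.2413] ext [0.0312 0.0792] ztop 0.05 rgb [136. 143. 144.]
top 66 ctr [ 0.603  -0.1325] ext [0.0223 0.0273] ztop 0.031 rgb [162. 165. 162.]
top 70 ctr [0.5779 0.4029] ext [0.0517 0.0235] ztop 0.046 rgb [119. 129. 124.]
top 67 ctr [0.569  0.3637] ext [0.0482 0.023 ] ztop 0.048 rgb [144. 150. 148.]
top 633 ctr [ 0.4768 -0.354 ] ext [0.2212 0.075 ] ztop 0.048 rgb [118. 121. 118.]
top 106 ctr [0.505  0.1782] ext [0.0306 0.0334] ztop 0.031 rgb [181. 118.  63.]
top 66 ctr [0.4517 0.4129] ext [0.0562 0.0273] ztop 0.048 rgb [93. 89. 83.]
top 49 ctr [ 0.4538 -0.3293] ext [0.0297 0.0158] ztop 0.037 rgb [173. 175. 172.]
top 107 ctr [0.4196 0.1961] ext [0.0328 0.0337] ztop 0.03 rgb [176. 180. 177.]
top 106 ctr [0.4102 0.3063] ext [0.03   0.0312] ztop 0.03 rgb [131. 135. 127.]
top 113 ctr [0.3491 0.2529] ext [0.0325 0.0341] ztop 0.031 rgb [164. 104.  56.]
[0.502 0.187 0.014] 0.82
[0.417 0.196 0.012] 0.65
[0.348 0.256 0.018] 0.6
[0.665 0.195 0.064] 0.35
pos [ 0.6099 -0.1363  0.0941] w 0.0596 F [-0.2283 -0.5781 -0.1797] t 43.75 ty 1.6154
 shift in present tool axes mm [91.1346  2.3579 -1.8568]  rotvec [-0.0025  0.0005  0.0003]  shift in target axes [91.136   2.3391 -1.8073]
```

View pics/a10.png

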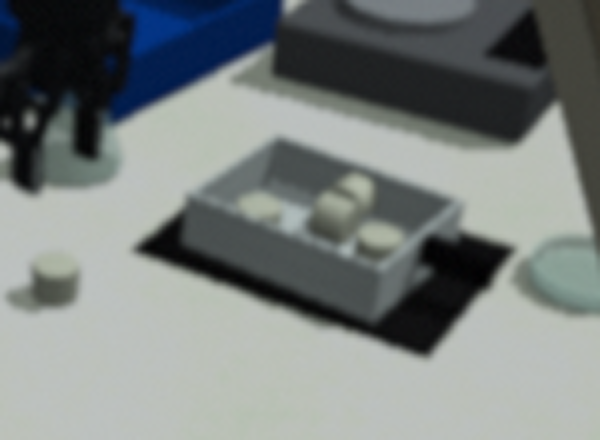

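Four bungs are in the dish: (260,207), (333,213), (355,190), (380,240). Pick D, at (55,280) in the crop.

Request:
play_rows([
  [25,1,-2,0,0,0,-0.4],
  [30,1,0,0,0,0,-0.4],
  [25,0,0,0,0,0,-0.4],
  [11,0,0,0,0,0,-0.4],
  [0,0,0,0,0,0,-0.4],
  [0,0,0,0,0,0,1],
  [0,0,0,0,0,0,1],
  [0,0,0,0,0,0,1],
  [0,0,0,0,0,0,1],
  [0,0,0,0,0,0,1],
  [0,0,0,0,0,0,1],
  [-30,0,0,0,0,0,1],
  [-30,0,0,0,0,0,1],
  [-30,0,0,0,0,0,1],
  [0,-30,-8,0,0,0,1],
  [0,-30,-10,0,0,0,1],
  [0,-30,-10,0,0,0,1],
  [0,-30,-10,0,0,0,1],
  [0,0,0,0,0,0,1],
  [0,0,0,0,0,0,1],
])

```text
clock: 45.42
eef_pos: [0.5749, -0.2567, 0.093]
tool_rot: [-0.015, 0.707, 0.015, 0.707]
ft_force: [0.1, 0.4, -0.4]
grip_width: 0.0333
```

Run:
```python
from h import *
go([.555,-.35,.04],np.radians(90)+YAW)
```

```text
pos [ 0.5749 -0.2567  0.093 ] w 0.0333 F [ 0.0985  0.3874 -0.4188] t 45.42 ty 1.6133
 shift in present tool axes mm [ 52.9835 -92.3812 -23.8702]  rotvec [-0.0047  0.0007 -0.0003]  shift in target axes [ 53.0297 -92.2517 -24.2654]
```

Request:
play_rows([
  [0,-31,-8,0,0,0,1],
  [0,-31,-8,0,0,0,1],
  [0,-30,-8,0,0,0,1],
  [25,0,0,0,0,0,1],
  [25,0,0,0,0,0,1],
  [0,0,0,0,0,0,1],
  [0,0,0,0,0,0,-0.3],
  [0,0,0,0,0,0,-0.3],
  [0,0,0,0,0,0,-0.3],
  [0,0,0,0,0,0,-0.3],
  [0,0,0,0,0,0,-0.3],
  [-25,0,0,0,0,0,-0.3],
  [-30,0,0,0,0,0,-0.3],
])

```text
clock: 46.5
eef_pos: [0.554, -0.3466, 0.0961]
tool_rot: [-0.015, 0.709, 0.018, 0.705]
ft_force: [0.2, 0.3, 0.3]
grip_width: 0.0554
```

Request:
play_rows([
  [0,16,-4,0,0,0,-0.4],
  [0,31,-6,0,0,0,-0.4],
  [0,31,-6,0,0,0,-0.4],
  [0,31,-6,0,0,0,-0.4],
  [0,31,-6,0,0,0,-0.4],
  [0,31,-6,0,0,0,-0.4],
  [0,31,-6,0,0,0,-0.4],
  [0,31,-6,0,0,0,-0.4],
  [0,31,-6,0,0,0,-0.4],
  [0,31,-6,0,0,0,-0.4],
  [0,31,-6,0,0,0,-0.4],
  [0,31,-6,0,0,0,-0.4],
  [0,31,-6,0,0,0,-0.4],
  [0,31,-6,0,0,0,-0.4],
  [0,31,-6,0,0,0,-0.4],
  [0,31,-6,0,0,0,-0.4],
  [0,31,-6,0,0,0,-0.4],
  [0,31,-6,0,0,0,-0.4],
  [0,10,-4,0,0,0,-0.4],
  [0,0,0,0,0,0,-0.4],
])

```text
clock: 48.17
eef_pos: [0.4202, 0.2017, 0.0987]
tool_rot: [-0.017, 0.706, 0.018, 0.708]
ft_force: [0.2, -1.0, -0.4]
grip_width: 0.0596
```

Request:
play_rows([
  [0,0,0,0,0,0,-0.4],
  [0,0,0,0,0,0,-0.4],
])

```text
clock: 48.33
eef_pos: [0.4209, 0.1986, 0.0982]
tool_rot: [-0.016, 0.707, 0.016, 0.707]
ft_force: [0.6, -0.3, -0.2]
grip_width: 0.0597
```

Run:
```python
from h import *
bungs()
p=camera('side')
for r in pinpoint('s1_mid',p): print(np.round(r['centre'],3),round(r['confidence'],2))
go([.419,.197,.003],np.radians(90)+YAW)
```

```text
top 129 ctr [ 0.7718 -0.408 ] ext [0.0519 0.0787] ztop 0.047 rgb [38. 52. 79.]
top 225 ctr [ 0.7273 -0.2937] ext [0.0585 0.0556] ztop 0.047 rgb [120. 130. 126.]
top 196 ctr [0.7064 0.1379] ext [0.0255 0.1201] ztop 0.038 rgb [94. 98. 99.]
top 62 ctr [0.6542 0.2365] ext [0.0157 0.0643] ztop 0.05 rgb [167. 171. 172.]
top 33 ctr [0.6578 0.1729] ext [0.013 0.027] ztop 0.05 rgb [172. 176. 176.]
top 67 ctr [0.5776 0.4021] ext [0.0511 0.0243] ztop 0.046 rgb [119. 128. 124.]
top 66 ctr [0.5691 0.3655] ext [0.0483 0.025 ] ztop 0.046 rgb [145. 152. 149.]
top 921 ctr [ 0.4768 -0.3235] ext [0.2211 0.1359] ztop 0.048 rgb [121. 124. 122.]
top 120 ctr [ 0.5509 -0.3436] ext [0.0337 0.0339] ztop 0.037 rgb [164. 167. 163.]
top 115 ctr [ 0.544  -0.2985] ext [0.0304 0.0331] ztop 0.037 rgb [171. 174. 170.]
top 108 ctr [0.5049 0.1784] ext [0.0305 0.0341] ztop 0.031 rgb [181. 118.  62.]
top 26 ctr [0.4678 0.408 ] ext [0.0241 0.0159] ztop 0.049 rgb [90. 88. 82.]
top 113 ctr [ 0.4539 -0.321 ] ext [0.0299 0.0323] ztop 0.037 rgb [169. 171. 168.]
[0.418 0.197 0.012] 0.83
[0.348 0.258 0.016] 0.81
[0.505 0.183 0.012] 0.68
pos [0.421  0.1982 0.098 ] w 0.0597 F [0.0854 0.0261 0.1904] t 48.48 ty 1.6146
 shift in present tool axes mm [94.9967 -1.1473 -2.0749]  rotvec [-0.0033  0.0005  0.0001]  shift in target axes [94.9977 -1.1499 -2.028 ]
```

Request:
play_rows([
  [30,-1,-2,0,0,0,-0.4],
  [30,0,0,0,0,0,-0.4],
  [25,0,0,0,0,0,-0.4],
  [10,0,0,0,0,0,-0.4],
  [0,0,0,0,0,0,-0.4],
  [0,0,0,0,0,0,1],
  [0,0,0,0,0,0,1],
  [0,0,0,0,0,0,1],
  [0,0,0,0,0,0,1],
  [0,0,0,0,0,0,1],
  [0,0,0,0,0,0,1],
  [-30,0,0,0,0,0,1],
  [-30,0,0,0,0,0,1],
  [-30,0,0,0,0,0,1],
  [0,0,0,0,0,0,1],
])

```text
clock: 49.73
eef_pos: [0.4223, 0.2002, 0.0985]
tool_rot: [-0.015, 0.703, 0.018, 0.71]
ft_force: [1.6, 0.6, -0.2]
grip_width: 0.0331
```

Request:
play_rows([
  [0,-15,2,0,0,0,1],
  [0,-30,4,0,0,0,1],
  [0,-30,4,0,0,0,1],
  [0,-30,4,0,0,0,1],
  [0,-30,4,0,0,0,1],
  [0,-30,4,0,0,0,1],
  [0,-30,4,0,0,0,1],
  [0,-30,4,0,0,0,1],
  [0,-30,4,0,0,0,1],
  [0,-30,4,0,0,0,1],
  [0,-30,4,0,0,0,1],
  [0,-30,4,0,0,0,1],
  [0,-30,4,0,0,0,1],
  [0,-30,4,0,0,0,1],
  [0,-30,4,0,0,0,1],
  [0,-30,4,0,0,0,1],
  [0,-20,1,0,0,0,1],
  [0,-10,0,0,0,0,1],
  [0,0,0,0,0,0,1],
  [0,0,0,0,0,0,1],
])

```text
clock: 51.4
eef_pos: [0.5037, -0.2927, 0.0923]
tool_rot: [-0.015, 0.707, 0.017, 0.707]
ft_force: [-0.2, 0.1, 1.1]
grip_width: 0.0333
```

Run:
```python
from h import *
go([.505,-.295,.05],np.radians(90)+YAW)
```

```text
pos [ 0.5037 -0.2927  0.0923] w 0.0333 F [-0.1609  0.0676  1.086 ] t 51.4 ty 1.6161
 shift in present tool axes mm [42.2767 -2.4261  1.2582]  rotvec [-0.0018 -0.0006 -0.0016]  shift in target axes [42.2811 -2.3625  1.2281]
```

Request:
play_rows([
  [22,-2,1,0,0,0,1],
  [20,0,0,0,0,0,1],
  [0,0,0,0,0,0,1],
  [0,0,0,0,0,0,-0.3],
  [0,0,0,0,0,0,-0.3],
  [0,0,0,0,0,0,-0.3],
  [0,0,0,0,0,0,-0.3],
  [0,0,0,0,0,0,-0.3],
  [-25,0,0,0,0,0,-0.3],
  [-25,0,0,0,0,0,-0.3],
])

```text
clock: 52.23
eef_pos: [0.504, -0.2945, 0.1002]
tool_rot: [-0.015, 0.708, 0.017, 0.706]
ft_force: [1.4, -0.8, 0.8]
grip_width: 0.0558
```

Request:
play_rows([
  [0,16,-2,0,0,0,-0.4],
  [0,32,-4,0,0,0,-0.4],
  [0,32,-4,0,0,0,-0.4],
  [0,32,-4,0,0,0,-0.4],
  [0,32,-4,0,0,0,-0.4],
  [0,32,-4,0,0,0,-0.4],
  [0,32,-4,0,0,0,-0.4],
  [0,32,-4,0,0,0,-0.4],
  [0,32,-4,0,0,0,-0.4],
  [0,32,-4,0,0,0,-0.4],
  [0,32,-4,0,0,0,-0.4],
  [0,32,-4,0,0,0,-0.4],
  [0,32,-4,0,0,0,-0.4],
  [0,32,-4,0,0,0,-0.4],
  [0,32,-4,0,0,0,-0.4],
  [0,32,-4,0,0,0,-0.4],
  [0,32,-4,0,0,0,-0.4],
  [0,32,-1,0,0,0,-0.4],
  [0,30,0,0,0,0,-0.4],
  [0,15,0,0,0,0,-0.4],
])

```text
clock: 53.9
eef_pos: [0.4108, 0.3096, 0.1018]
tool_rot: [-0.016, 0.706, 0.018, 0.708]
ft_force: [0.6, 0.1, 0.1]
grip_width: 0.0597
```

Request:
play_rows([
  [0,0,0,0,0,0,-0.4],
  [0,0,0,0,0,0,-0.4],
  [0,0,0,0,0,0,-0.4],
])

```text
clock: 54.15
eef_pos: [0.4105, 0.3048, 0.1008]
tool_rot: [-0.016, 0.707, 0.016, 0.707]
ft_force: [0.4, -0.2, -0.1]
grip_width: 0.0597
```

Run:
```python
from h import *
p=camera('side')
for r in pinpoint('s1_mid',p): print(np.round(r['centre'],3),round(r['confidence'],2))
u,v=pix(p,[.41,.307,.03]).astype(int)
cv2.imwrite('pics/a11.png',cv2.resize(p['frame'][v-60:v+50,u-70:u+70],None,fx=4,fy=4,interpolation=2)[:,:,::-1])
go([.4095,.3065,.003],np.radians(90)+YAW)
```

```text
[0.348 0.257 0.016] 0.83
[0.506 0.184 0.013] 0.66
[ 0.5   -0.298  0.016] 0.55
pos [0.4108 0.3045 0.1009] w 0.0598 F [ 0.299  -1.012   0.3819] t 54.25 ty 1.6147
 shift in present tool axes mm [97.8982  2.142  -1.1739]  rotvec [-0.0032 -0.      0.0006]  shift in target axes [97.8995  2.0826 -1.1702]
```

View pics/a11.png

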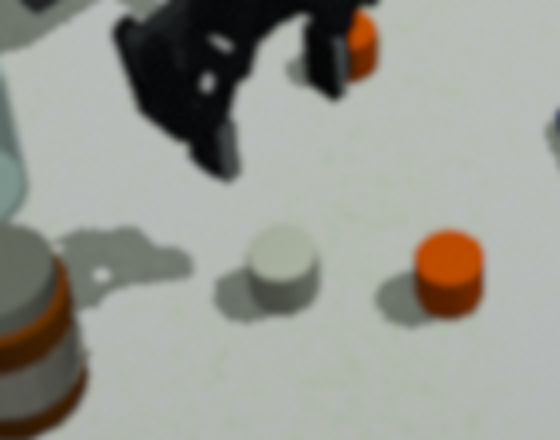

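Bung B at (283,268) sits under the fingers, well clear of the jar and orange bungs. Picking it.

Request:
play_rows([
  [30,2,-1,0,0,0,-0.4],
  [30,0,0,0,0,0,-0.4],
  [28,0,0,0,0,0,-0.4],
  [10,0,0,0,0,0,-0.4],
  [0,0,0,0,0,0,-0.4],
  [0,0,0,0,0,0,1],
  [0,0,0,0,0,0,1],
  [0,0,0,0,0,0,1],
  [0,0,0,0,0,0,1],
  [0,0,0,0,0,0,1],
  [0,0,0,0,0,0,1],
  [-30,0,0,0,0,0,1],
  [-30,0,0,0,0,0,1],
  [-30,0,0,0,0,0,1],
  [0,-20,3,0,0,0,1],
  [0,-25,3,0,0,0,1],
])

```text
clock: 55.58
eef_pos: [0.4199, 0.2656, 0.0962]
tool_rot: [-0.016, 0.704, 0.019, 0.709]
ft_force: [-0.2, -0.1, -0.5]
grip_width: 0.0332
```

Request:
play_rows([
  [0,-30,4,0,0,0,1],
  [0,-32,4,0,0,0,1],
  [0,-32,4,0,0,0,1],
  [0,-32,4,0,0,0,1],
  [0,-32,4,0,0,0,1],
  [0,-32,4,0,0,0,1],
  [0,-32,4,0,0,0,1],
  [0,-32,4,0,0,0,1],
  [0,-32,4,0,0,0,1],
  [0,-32,4,0,0,0,1],
  [0,-32,4,0,0,0,1],
  [0,-32,4,0,0,0,1],
  [0,-32,4,0,0,0,1],
  [0,-32,4,0,0,0,1],
  [0,-32,4,0,0,0,1],
  [0,-32,4,0,0,0,1],
  [0,-32,0,0,0,0,1],
  [0,-32,0,0,0,0,1],
  [0,-26,0,0,0,0,1],
  [0,0,0,0,0,0,1],
])

```text
clock: 57.25
eef_pos: [0.5094, -0.3385, 0.0934]
tool_rot: [-0.016, 0.706, 0.013, 0.708]
ft_force: [0.1, -0.1, -0.3]
grip_width: 0.0333
```

Request:
play_rows([
  [0,0,0,0,0,0,1],
  [0,0,0,0,0,0,1],
])

```text
clock: 57.42
eef_pos: [0.5088, -0.3326, 0.0929]
tool_rot: [-0.016, 0.707, 0.016, 0.707]
ft_force: [-0.4, 1.3, 0.7]
grip_width: 0.0331
```

Run:
```python
from h import *
go([.51,-.335,.05],np.radians(90)+YAW)
```

```text
pos [ 0.5088 -0.3326  0.0929] w 0.0331 F [-0.3593  1.2599  0.6751] t 57.42 ty 1.6165
 shift in present tool axes mm [42.898  -2.4441  1.0711]  rotvec [-0.0014  0.0001 -0.0008]  shift in target axes [42.8999 -2.4093  1.0739]
```

Lower slightly and release, then rise and move aside.

Request:
play_rows([
  [20,-2,0,0,0,0,1],
  [18,0,0,0,0,0,1],
  [0,0,0,0,0,0,1],
  [0,0,0,0,0,0,-0.3],
  [0,0,0,0,0,0,-0.3],
  [0,0,0,0,0,0,-0.3],
  [0,0,0,0,0,0,-0.3],
  [-25,0,0,0,0,0,-0.3],
  [-30,0,0,0,0,0,-0.3],
  [-30,0,0,0,0,0,-0.3],
  [-25,0,0,0,0,0,-0.3],
  [0,30,-20,0,0,0,-0.3],
  [0,30,-20,0,0,0,-0.3],
  [0,30,-20,0,0,0,-0.3],
  [0,30,-20,0,0,0,-0.3],
  [0,30,-10,0,0,0,-0.3],
  [0,30,0,0,0,0,-0.3],
  [0,30,0,0,0,0,-0.3],
  [0,0,0,0,0,0,-0.3],
  [0,0,0,0,0,0,-0.3],
])

```text
clock: 59.08
eef_pos: [0.41, -0.1285, 0.166]
tool_rot: [-0.018, 0.706, 0.017, 0.708]
ft_force: [-0.2, 0.0, 0.1]
grip_width: 0.0553
```

Run:
```python
from h import *
f=[]
for n in('top','side'):
    p=camera(n)
    for t in['dish_in','s1_mid','handle_grip','bolt_axis','paddle_face','flask','beaker','jar']: print(n,t,[(np.round(r['centre'],3),round(r['confidence'],2)) for r in pinpoint(t,p)])
    u,v=pix(p,[.51,-.32,.03]).astype(int)
    f.append(cv2.resize(p['frame'][v-40:v+40,u-50:u+50],(500,400),interpolation=2) if n=='top' else cv2.resize(p['frame'][v-40:v+40,u-60:u+60],(600,400),interpolation=2))
    save(p,n+'12.png')
cv2.imwrite('pics/d12.png',cv2.resize(np.hstack(f),(790,287))[:,:,::-1])
bungs()
```

```text
top dish_in [(array([ 0.505, -0.326,  0.006]), 0.92)]
top s1_mid [(array([ 0.727, -0.296,  0.004]), 0.65), (array([0.505, 0.18 , 0.01 ]), 0.55), (array([0.349, 0.256, 0.015]), 0.54), (array([ 0.498, -0.294,  0.023]), 0.48)]
top handle_grip [(array([0.608, 0.196, 0.065]), 0.63), (array([0.668, 0.19 , 0.061]), 0.31)]
top bolt_axis [(array([0.669, 0.191, 0.065]), 0.76)]
top paddle_face []
top flask [(array([ 0.726, -0.296,  0.001]), 0.89), (array([0.617, 0.045, 0.001]), 0.58)]
top beaker [(array([ 0.576,  0.391, -0.002]), 0.68), (array([ 0.505, -0.318,  0.056]), 0.49)]
top jar [(array([0.453, 0.43 , 0.   ]), 0.62), (array([ 0.498, -0.335,  0.023]), 0.21)]
side dish_in [(array([ 0.502, -0.322,  0.005]), 0.91), (array([0.667, 0.196, 0.063]), 0.5)]
side s1_mid [(array([0.35 , 0.255, 0.017]), 0.82), (array([0.505, 0.185, 0.014]), 0.62), (array([ 0.498, -0.298,  0.017]), 0.53)]
side handle_grip [(array([0.608, 0.196, 0.064]), 0.72)]
side bolt_axis [(array([0.667, 0.196, 0.066]), 0.77)]
side paddle_face [(array([0.659, 0.049, 0.043]), 0.55)]
side flask [(array([ 0.728, -0.293, -0.   ]), 0.94)
[... 597 characters left out ...]
.3657] ext [0.0485 0.0246] ztop 0.047 rgb [146. 152. 150.]
top 590 ctr [ 0.5053 -0.3235] ext [0.1634 0.1364] ztop 0.048 rgb [121. 124. 123.]
top 122 ctr [ 0.5507 -0.3439] ext [0.0334 0.0322] ztop 0.037 rgb [162. 165. 161.]
top 114 ctr [ 0.5439 -0.299 ] ext [0.0307 0.0302] ztop 0.037 rgb [166. 169. 165.]
top 138 ctr [ 0.5002 -0.3122] ext [0.0329 0.0653] ztop 0.039 rgb [152. 156. 150.]
top 105 ctr [0.5049 0.1784] ext [0.0304 0.0335] ztop 0.031 rgb [181. 117.  60.]
top 67 ctr [0.4531 0.4074] ext [0.0534 0.0171] ztop 0.048 rgb [92. 88. 82.]
top 62 ctr [ 0.4598 -0.3218] ext [0.0181 0.0307] ztop 0.037 rgb [167. 170. 166.]
top 111 ctr [0.349 0.253] ext [0.0325 0.0335] ztop 0.03 rgb [179. 113.  55.]
```

View pics/d12.png

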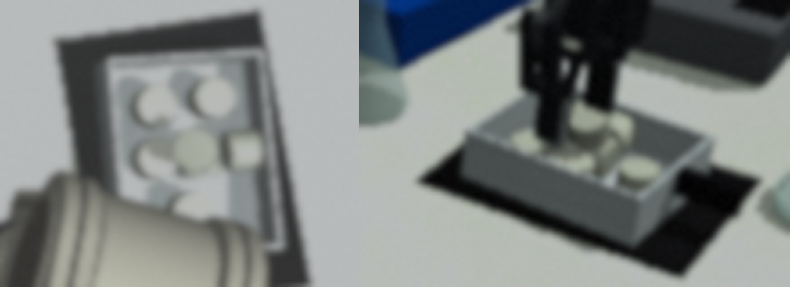

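View pics/side12.png

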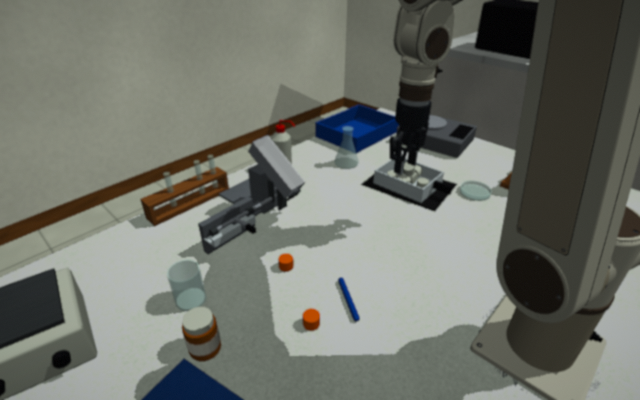

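The dish holds all the bungs; the last one, at (195,150) in the left crop, rests on top of the others. I'll move the arm well clear and check its height.

Request:
play_rows([
  [-20,30,-10,0,0,0,-0.3],
  [-20,30,-10,0,0,0,-0.3],
  [0,30,-10,0,0,0,-0.3],
  [0,30,0,0,0,0,-0.3],
  [0,0,0,0,0,0,-0.3],
  [0,0,0,0,0,0,-0.3],
])

```text
clock: 60.53
eef_pos: [0.3741, -0.0099, 0.2051]
tool_rot: [-0.018, 0.706, 0.017, 0.707]
ft_force: [-0.6, -0.7, -0.2]
grip_width: 0.0557
```

Run:
```python
from h import *
print(get_obs()['eef_pos'])
bungs('top',.0505,.1)
f=[]
for n in('top','side'):
    p=camera(n)
    print([(np.round(r['centre'],3),round(r['confidence'],2)) for r in pinpoint('s1_mid',p)])
    u,v=pix(p,[.505,-.32,.03]).astype(int)
    f.append(cv2.resize(p['frame'][v-32:v+32,u-40:u+40],(400,320),interpolation=2))
cv2.imwrite('pics/d13.png',np.hstack(f)[:,:,::-1])
```

```text
[ 0.3741 -0.0099  0.2051]
top 118 ctr [ 0.7719 -0.409 ] ext [0.0507 0.0813] ztop 0.063 rgb [ 36.  67. 123.]
top 168 ctr [ 0.7251 -0.2948] ext [0.0307 0.0301] ztop 0.084 rgb [117. 126. 122.]
top 947 ctr [0.6822 0.2066] ext [0.0246 0.1512] ztop 0.086 rgb [118. 122. 124.]
top 226 ctr [0.5758 0.3841] ext [0.0624 0.0637] ztop 0.086 rgb [139. 146. 143.]
top 115 ctr [ 0.5054 -0.3172] ext [0.0295 0.0276] ztop 0.071 rgb [160. 165. 155.]
top 365 ctr [0.4542 0.4264] ext [0.0489 0.0471] ztop 0.087 rgb [148. 143. 134.]
[(array([0.352, 0.256, 0.013]), 0.57), (array([0.506, 0.181, 0.01 ]), 0.43), (array([ 0.499, -0.295,  0.017]), 0.41)]
[(array([0.507, 0.184, 0.016]), 0.76), (array([0.347, 0.257, 0.016]), 0.65), (array([0.665, 0.197, 0.064]), 0.46), (array([ 0.501, -0.293,  0.017]), 0.37)]
```

View pics/d13.png

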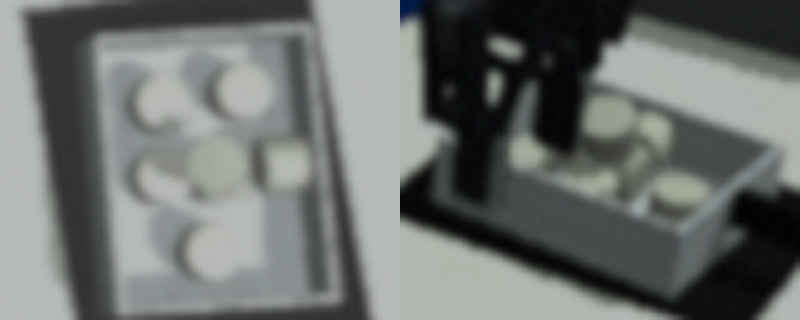

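Seen from above: six bungs, plus a seventh under the top one in the side view. The top bung's centre is about 51 mm above the dish floor (limit 65 mm) and at rest. No loose white bungs remain, so I'm handing in.

```bash
python3 -c "
from h import *
print(job_done()); print(get_obs()['clock'])"
```

```text
the job is handed in; nothing more can be done
None
the job is handed in; nothing more can be done
```

I handed the job in at about 61 s on the robot's clock, out of 210 s. The interface gave no verdict.

**What I did:** I raised the bolt's handle and slid the bolt out 60.6 mm. I pressed the dish on the paddle until all three chute bungs were in it, then set the dish down on the mat. I pushed the bolt home, put its handle down in the notch, and placed the four loose white bungs in the dish. One loose bung had been knocked aside during the run, and I found it again before picking it up.

**Last checks:**
- **Dish:** it is within about 10 mm of the mat's middle and level on the mat, with its rim at the expected height.
- **Bungs:** all seven should be in the dish. The last pictures show six clearly from above, and a seventh partly hidden beneath another. One bung rests on top of others with its centre about 51 mm above the dish floor, under the 65 mm limit. No white bung is left on the bench, and neither orange one was touched.
- **Dispenser:** the bolt's handle is back at its starting point at about 64 mm, and the paddle hangs at its rest place.
- **Glassware:** the flask, beaker and jar are where they started, within the few millimetres the cameras can measure. The arm stands clear of everything.

None of these checks failed or disagreed.

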